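# Find the tin that rattles and open it in the holder

## Robot

A 6-joint arm with a two-finger parallel gripper is mounted at the origin on the work surface. World frame = base frame: x ahead of the robot, y to its left, z up, the work surface at z = 0. Lengths are in m, angles in degrees, forces in N, time in s.
With the tool pointing down it reaches from about 0.3 to 0.75 m from the base axis. Payload 8.5 kg.
Tool frame: the origin (TCP) lies between the finger pads; the fingertips stand 17 mm ahead of it and the grasp point (between the pads) lies 2 mm behind it; z points along the fingers, y is the direction in which the jaws open and shut (so a half turn about z gives the same grasp; the last joint's range is limited). The gripper opens to 85 mm and grips with 20 to 120 N. Pads are 22 mm wide; open, the fingers measure 114 mm over their backs; the gripper's body (76 mm by 85 mm) begins 54 mm behind the grasp point. The pads swing forward as they close: fully open they stand 13 mm farther back than shut.
Start: joints at [57.68, 21.807, 74.336, -0, 83.858, -12.336], TCP at [0.188, 0.517, 0.248] pointing down, gripper open.
Joint ranges: [-178.18, 178.18], [-50.72, 133.34], [12.68, 142.11], [-81.47, 261.47], [9.98, 163.14], [-165.26, 165.26]. Speed limits (degrees/s): [136.94, 136.94, 180, 180, 180, 180].

## Interface

Orientations are given as a 3x3 rotation matrix whose columns are the frame's x, y, z axes.
In Python, from rig import readout, eyes, env gives the robot as it stands.
- The arm moves only by the tool arm_command, never from a script. Its argument "rows" is text: rows parted by semicolons, each of 7 numbers parted by spaces: the closure, from 0 (fully open) to 1 (shut), then the shift along the tool's x, y, z in mm, then the turn, a rotation vector about the tool's x, y, z in degrees. In form: grip dx dy dz rx ry rz; .... A call has 1 to 5 rows; each row shifts and turns the commanded pose from where the row before left it, along the tool's axes as they then stand; what a row does not reach is not made up. A row lasts 1/12 s, in which the tool goes at most 41.7 mm and 7.16 degrees, less where a joint would pass 70% of its speed; a pose out of reach is approached as far as the arm can. A call with a gripper value outside its range is refused whole. The fingers move at their own pace and stop on an object; "squeeze" is the grip in N (left out, the last holds). Time passes only in rows, so rows that do not move let the fingers close. It gives the time, the measured TCP pose, the force and the opening at its end, in the units of the state.
- readout.observe(): the state, without advancing time (a new reading comes with each control period).
- eyes.get_image(name): name is "scene" or "top"; returns the picture (480x640x3 uint8, red, green, blue); there is no depth.
- eyes.camera_model(name): a dict with "mtx" (3x3 intrinsics, pixels), "view" (4x4, takes a point from world to camera coordinates). Camera axes: x right, y up, looking along -z (the intrinsics and any distortion apply to the point x, -y, -z); pixel columns grow to the right and rows downward; lengths in m; the calibration is good to about 2 mm. A picture is of the moment at which its call begins. camera_model takes no time and is no camera call.
- env.close_job(): hands the job in, once; it reports no verdict.
The state is a dict: "time_s": time; "q": joint angles; "qvel": joint speeds; "joint_efforts": joint torques, N m; "position": TCP position; "tool_rot": TCP orientation; "ft_force": force on the tool from outside, world axes, zero at the start; "wrist_torque": the same for the moment, N m; "grip_width": finger opening in m.
Only numpy, scipy, OpenCV 4.12 (cv2) and the standard library are available. Lean on these libraries where they do the work, as an engineer would, in place of code of your own. Each camera call takes 0.05 s, during which the arm holds its last target. There are 200 camera calls.

## Task

One of the closed metal tins has a loose steel ball rattling inside: shake the tins one by one to find it, stand that tin in the wooden holder and let go, then unscrew its cap there all the way to its stop, about a quarter turn anticlockwise, so that the cook can take the ball out. Stand every silent tin upright on the draining tray with its cap still closed, and do not push the bottle, the bowl or the cake aside.

Things in the scene. Friction and masses are not known exactly. Their poses are not given: they have to be found in the camera images.
- tin_a_center (a point): one of 3 or 4 plain metal tins that look alike: 120 mm long (its x) x 60 mm wide (its y) x 85 mm tall, flat sides, 0.25 to 0.7 kg, standing on the table at the start; a cap with a bar handle stands 26 mm high on the middle of the top. A tin can be gripped by its sides or carried by this bar. This point is its centre, half-way up (42.5 mm over its underside). May be absent.
- cap_a_grip (a point): the bar handle of tin_a's black captive screw cap: upright bar 46 mm long (its x) x 12 mm thick (its y) x 26 mm tall on the middle of the tin's top; this point is its middle, 13 mm above the tin's top. With the cap closed the bar lies along the tin's length.
- cap_a (a joint): turn of tin_a's cap in rad: 0 to 0.15 at the start; 0 = screwed fully closed, grows as it is unscrewed anticlockwise (seen from above) to a stop at 1.6 = fully unscrewed. The cap never leaves the tin; turning it takes about 0.05 N m and it stays where it is left.
- tin_b_center (a point): another tin like tin_a, its centre half-way up. Exactly one of the tins holds a loose steel ball, 38 mm across, 0.22 kg, that rolls freely from end to end along the tin inside 4 mm walls; a tin's mass alone does not tell whether it is in there.
- cap_b_grip (a point): the same point of tin_b's cap
- cap_b (a joint): turn of tin_b's cap, likewise
- tin_c_center (a point): another tin like tin_a, its centre half-way up. May be absent.
- cap_c_grip (a point): the same point of tin_c's cap
- cap_c (a joint): turn of tin_c's cap, likewise
- tin_d_center (a point): another tin like tin_a, its centre half-way up.
- cap_d_grip (a point): the same point of tin_d's cap
- cap_d (a joint): turn of tin_d's cap, likewise
- tin_e_center (a point): another tin like tin_a, its centre half-way up. May be absent.
- cap_e_grip (a point): the same point of tin_e's cap
- cap_e (a joint): turn of tin_e's cap, likewise
- holder: fixed wooden holder, an open-topped shallow box that keeps a tin from turning: outside 146 mm (its x) x 86 mm (its y) x 28 mm tall, walls 7 mm, so the well is 132 x 72 mm; its floor is 7 mm above the table. Origin: centre of its underside, on the table. A tin stands in it with its length along the holder's x, either way round. Empty at the start.
- tray: fixed flat steel draining tray with a low rim: 310 mm (its x) x 250 mm (its y), rim 10 mm high and 5 mm thick, floor 5 mm above the table. Origin: centre of its underside, on the table. Empty at the start, with room for four tins in two rows of two, their length along its x.
- oil_bottle: bystander: amber glass bottle, 60 mm across, 190 mm tall, origin at the centre of its underside
- bowl: bystander: steel bowl, 120 mm across, 55 mm tall, origin at the centre of its underside
- cake: bystander: round baked cake, 74 mm across, 28 mm tall, origin at the centre of its underside
Things that resemble listed ones, but are neither listed nor needed, are in the scene too. Leave any blue or green look-alike of the part that bears tin_c_center alone.

How it is judged:
By the outcome, as a careful person would: the job done as asked, in the order asked, and still so for the second after the job is handed in, with the robot touching nothing.
Of ball_b, ball_d only 1 to 1 are there at a start; the rules pass over those that are not, and their reading is None.
Of tin_a, tin_c, tin_e only 1 to 2 are there at a start; the rules pass over those that are not, and their reading is None.
At some moment in a run one of tin_a, tin_b, tin_c, tin_d, tin_e may be knocked a few centimetres aside while the robot is not near it.
Once in a run the grip may slacken for a moment while it holds something.
It also fails if it takes over 210 s, if anything falls off the work surface, if the arm or the gripper's body presses on something with over 40 N, if the wrist force passes 120 N, or if a joint passes its speed limit or range.

## Working session

There is one attempt and no reset: what is moved stays moved. The work goes in short steps, Python scripts to look and compute and a tool call to move; the robot and the scene stay as the last step left them, time stands still between calls to the robot, and variables do not carry over. Pictures are saved under pics/ and viewed, about 12 in all and at most 16, crops included, and the job is handed in when it is done.

Besides the shell and the picture viewer there is one more tool, called as name(argument=value, ...) on one line, values as JSON. arm_command: Moves the arm, as the interface text tells. Its arguments: {"type":"object","properties":{"rows":{"type":"string"},"squeeze":{"type":"number"}},"required":["rows"]}

```bash
ls; mkdir -p pics
python3 - <<'E'
from rig import readout, eyes, env
import cv2,numpy as np
for n in ("scene","top"):
    im=eyes.get_image(n); cv2.imwrite(f"pics/{n}0.png",im[:,:,::-1])
    m=eyes.camera_model(n); print(n,m)
print(readout.observe())
E
```

```text
pics
scene {'mtx': array([[565.4635306 ,   0.        , 320.06687486],
       [  0.        , 565.4635306 , 235.05628307],
       [  0.        ,   0.        ,   1.        ]]), 'view': array([[-0.68355203,  0.72970064, -0.01713492,  0.26596334],
       [-0.53825308, -0.48807841,  0.68706848,  0.23514101],
       [ 0.49299112,  0.47886997,  0.7263906 , -1.67541694],
       [ 0.        ,  0.        ,  0.        ,  1.        ]])}
top {'mtx': array([[471.33159098,   0.        , 310.93912651],
       [  0.        , 471.33159098, 245.46418576],
       [  0.        ,   0.        ,   1.        ]]), 'view': array([[-1.11410783e-02, -9.99936293e-01, -1.81271164e-03,
         1.03194995e-01],
       [ 9.76778888e-01, -1.12709236e-02,  2.13953195e-01,
        -5.02432915e-01],
       [-2.13959996e-01,  6.13050840e-04,  9.76842231e-01,
        -1.22231156e+00],
       [ 0.00000000e+00,  0.00000000e+00,  0.00000000e+00,
         1.00000000e+00]])}
{'time_s': 0.1, 'q': array([ 5.76786868e+01,  2.18361839e+01,  7.43778840e+01, -8.58812182e-04,
        8.38603067e+01, -1.23354038e+01]), 'qvel': array([ 0.03411905, -0.1152922 , -0.12113693,  0.02374113, -0.04687193,
       -0.06445795]), 'joint_efforts': array([ 3.57974757e-03, -4.49219263e+01, -2.31657493e+01, -1.77625216e-04,
        3.63241015e-03,  2.68908373e-06]), 'position': array([0.18785311, 0.51666601, 0.24779726]), 'tool_rot': array([[-9.39777166e-01,  3.41787088e-01, -6.81446458e-04],
       [ 3.41787666e-01,  9.39776554e-01, -1.10492812e-03],
       [ 2.62757238e-04, -1.27129622e-03, -9.99999157e-01]]), 'ft_force': array([ 0.83124881, -0.63231223, -0.60013101]), 'wrist_torque': array([ 0.01231874, -0.02402692,  0.02031529]), 'grip_width': 0.08544121575813765}
```

View pics/top0.png

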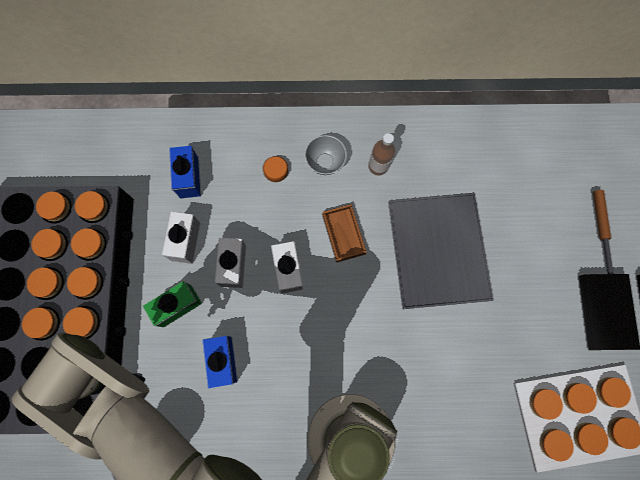

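View pics/scene0.png

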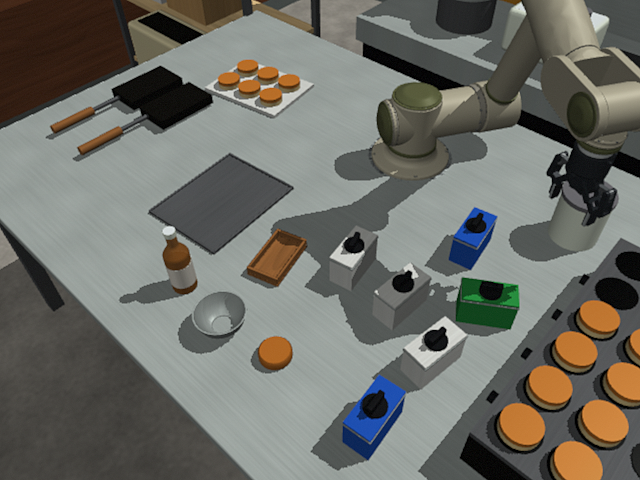

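```bash
cat > h.py <<'E'
from rig import readout, eyes, env
import cv2,numpy as np
def ray(cam,uv,z):
    m=eyes.camera_model(cam);K=m["mtx"];V=m["view"]
    R=V[:3,:3];c=-R.T@V[:3,3]
    uv=np.atleast_2d(np.array(uv,float))
    d=np.c_[(uv[:,0]-K[0,2])/K[0,0],-(uv[:,1]-K[1,2])/K[1,1],-np.ones(len(uv))]@R
    return c+d*((z-c[2])/d[:,2])[:,None]
def proj(cam,P):
    m=eyes.camera_model(cam);K=m["mtx"];V=m["view"]
    p=np.atleast_2d(P)@V[:3,:3].T+V[:3,3]
    return np.c_[K[0,0]*p[:,0]/-p[:,2]+K[0,2],-K[1,1]*p[:,1]/-p[:,2]+K[1,2]]
E
python3 - <<'E'
from h import *
a=cv2.imread("pics/top0.png")[120:400,130:510]; cv2.imwrite("pics/topc.png",cv2.resize(a,None,fx=2.1,fy=2.1,interpolation=cv2.INTER_CUBIC))
im=cv2.imread("pics/top0.png"); hsv=cv2.cvtColor(im,cv2.COLOR_BGR2HSV)
def rects(mask,lo,z,name):
    mask=cv2.morphologyEx(mask,cv2.MORPH_CLOSE,np.ones((3,3)))
    for c in cv2.findContours(mask,cv2.RETR_EXTERNAL,cv2.CHAIN_APPROX_NONE)[0]:
        if cv2.contourArea(c)<lo: continue
        P=ray("top",c[:,0,:],z)[:,:2]
        r=cv2.minAreaRect((P*1000).astype(np.float32)); x,y,w,h=cv2.boundingRect(c)
        print(name,(x+w/2,y+h/2),np.round(r[0]),np.round(r[1]),round(r[2],1))
H,S,V=cv2.split(hsv)
for p in [(185,218),(230,243),(285,245),(290,255),(270,220),(300,400),(440,250),(345,235),(240,275)]: print(p,hsv[p[1],p[0]])
rects(((H<18)&(S>120)&(V>60)).astype(np.uint8)*255,300,0.028,"orange")
rects(((V<115)&(S<60)).astype(np.uint8)*255,300,0.005,"dark")
rects(((V<40)).astype(np.uint8)*255,100,0.098,"cap")
rects(((S<14)&(V>85)).astype(np.uint8)*255,100,0.085,"tin")
E
```

```text
(185, 218) [128   5 211]
(230, 243) [120   6 121]
(285, 245) [114   6 218]
(290, 255) [130   7 112]
(270, 220) [103  14 165]
(300, 400) [106  17 168]
(440, 250) [120  16  80]
(345, 235) [ 13 166 123]
(240, 275) [90  4 60]
orange (557.5, 445.0) [ -14. -521.] [75. 72.] 62.9
orange (592.0, 439.0) [  -1. -611.] [75. 74.] 61.9
orange (625.0, 433.0) [  14. -694.] [73. 74.] 80.9
orange (547.5, 404.5) [  85. -506.] [74. 75.] 54.4
orange (581.0, 398.5) [  98. -596.] [74. 76.] 53.9
orange (615.0, 393.0) [ 112. -683.] [79. 73.] 81.9
orange (78.5, 322.0) [311. 723.] [82. 74.] 79.4
orange (37.5, 322.5) [309. 832.] [82. 79.] 89.4
orange (82.5, 282.0) [416. 723.] [82. 80.] 89.4
orange (42.0, 282.5) [416. 832.] [83. 79.] 6.0
orange (46.0, 243.5) [525. 833.] [81. 80.] 89.3
orange (86.0, 243.0) [526. 723.] [82. 80.] 63.6
orange (344.5, 232.5) [547.   6.] [145.  86.] 14.9
orange (89.5, 205.5) [635. 723.] [82. 80.] 63.2
orange (50.5, 205.5) [634. 833.] [85. 79.] 5.8
orange (602.5, 214.5) [ 591. -719.] [140.  27.] 0.0
orange (275.5, 169.0) [737. 199.] [69. 75.] 69.8
dark (231.0, 349.0) [232. 315.] [164. 
[... 812 characters left out ...]
. 85.] 57.5
cap (8.0, 364.5) [204. 854.] [83. 37.] 7.4
cap (10.5, 324.0) [304. 860.] [85. 50.] 7.4
cap (167.5, 303.5) [349. 464.] [48. 45.] 63.7
cap (609.5, 311.0) [ 318. -655.] [195. 131.] 0.2
cap (12.5, 284.0) [405. 868.] [85. 61.] 7.4
cap (287.0, 264.5) [444. 162.] [44. 46.] 62.7
cap (228.0, 259.5) [458. 313.] [45. 44.] 45.8
cap (15.0, 245.5) [505. 874.] [86. 75.] 7.4
cap (177.5, 233.5) [530. 450.] [45. 44.] 46.9
cap (17.0, 208.5) [606. 879.] [85. 85.] 71.1
cap (53.5, 265.0) [458. 768.] [398.  76.] 0.3
cap (98.0, 276.0) [432. 638.] [157. 460.] 86.9
cap (181.5, 165.5) [721. 450.] [52. 42.] 44.5
tin (58.5, 456.5) [-15. 714.] [291. 103.] 89.4
tin (320.0, 291.5) [417.  73.] [1806.  981.] 89.5
```

View pics/topc.png

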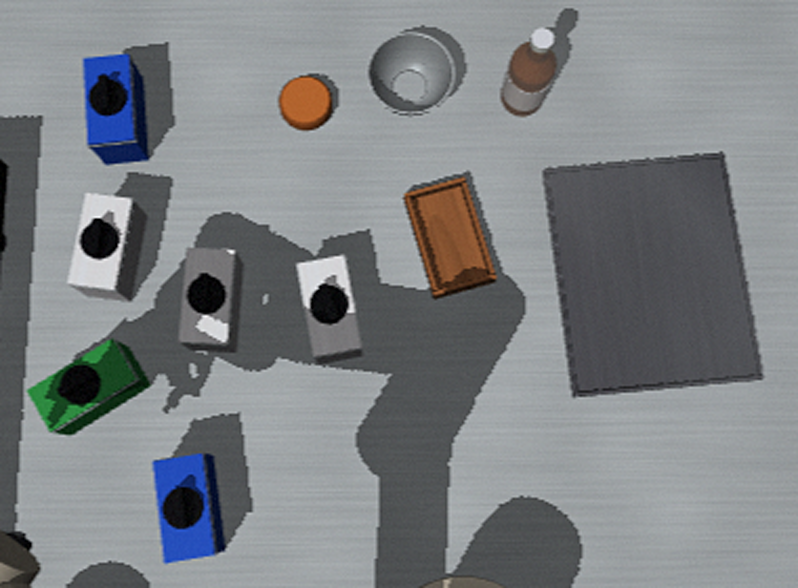

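Run:
```python
from h import *
im=cv2.imread("pics/top0.png")
cs=[(180,237),(230,262),(287,266)]
t=[cv2.resize(im[y-32:y+32,x-22:x+22],None,fx=6,fy=6,interpolation=cv2.INTER_LANCZOS4) for x,y in cs]
cv2.imwrite("pics/tins.png",np.hstack(t))
hsv=cv2.cvtColor(im,cv2.COLOR_BGR2HSV)
m=((hsv[...,0]<18)&(hsv[...,1]>120)).astype(np.uint8)
print(ray("top",[(383,140),(375,167)],0.0))
```

```text
[[ 0.83388175 -0.12026871  0.        ]
 [ 0.74894346 -0.09307229  0.        ]]
```

View pics/tins.png

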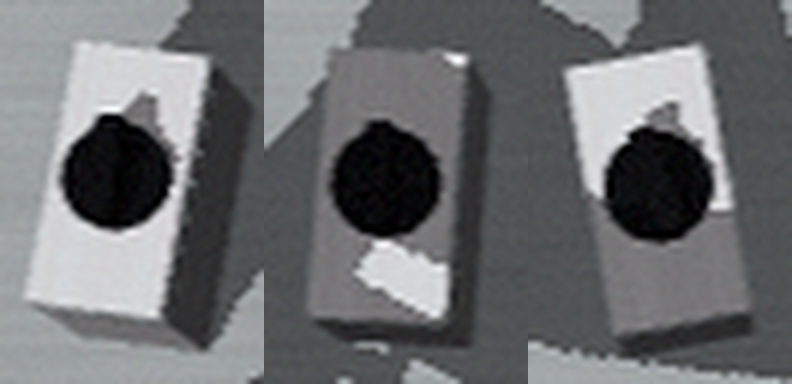

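Run:
```python
from h import *
T={1:((158,205),[(76,44),(212,58),(163,320),(25,298)]),2:((208,230),[(66,48),(204,56),(183,320),(45,316)]),3:((265,234),[(37,70),(172,44),(222,314),(86,336)])}
for k,(o,c) in T.items():
    P=ray("top",np.array(c)/6+np.array(o)-0.4,0.085)[:,:2]*1000
    e=[np.linalg.norm(P[i]-P[i-3]) for i in range(4)]
    d=P[0]+P[1]-P[2]-P[3]
    print(k,P.mean(0).round(1),np.round(e),"yaw",np.degrees(np.arctan2(d[1],d[0])).round(1), np.degrees(np.arctan2(*(P[0]-P[3])[::-1])).round(1),np.degrees(np.arctan2(*(P[1]-P[2])[::-1])).round(1))
s=readout.observe();print(s["position"],s["q"],s["time_s"])
# holder rim, tray rim
im=cv2.imread("pics/top0.png");hsv=cv2.cvtColor(im,cv2.COLOR_BGR2HSV);H,S,V=cv2.split(hsv)
for n,m,z,b in(("holder",(H<18)&(S>120)&(V>40),.028,(310,190,380,275)),("tray",(V<115)&(S<60),.01,(382,180,500,320))):
    mm=np.zeros_like(V);x0,y0,x1,y1=b;mm[y0:y1,x0:x1]=m[y0:y1,x0:x1]
    mm=cv2.morphologyEx(mm,cv2.MORPH_OPEN,np.ones((3,3)))
    c=max(cv2.findContours(mm,0,1)[0],key=cv2.contourArea)[:,0]
    r=cv2.minAreaRect((ray("top",c,z)[:,:2]*1000).astype(np.float32));print(n,r)
sc=cv2.imread("pics/scene0.png");hs=cv2.cvtColor(sc,cv2.COLOR_BGR2HSV)
m=((hs[...,0]<18)&(hs[...,1]>110)&(hs[...,2]>40)).astype(np.uint8);mm=np.zeros_like(m);mm[225:290,240:312]=m[225:290,240:312]
c=max(cv2.findContours(mm,0,1)[0],key=cv2.contourArea)[:,0]
print("holder scene",cv2.minAreaRect((ray("scene",c,.028)[:,:2]*1000).astype(np.float32)))
```

```text
1 [531.1 451.9] [ 62. 120.  62. 117.] yaw -7.9 -8.0 -7.9
2 [459.8 314.7] [ 61. 118.  60. 119.] yaw -2.9 -2.6 -3.3
3 [444.7 163.1] [ 61. 122.  59. 120.] yaw 10.3 10.6 10.0
[0.18785311 0.51666601 0.24779726] [ 5.76786868e+01  2.18361839e+01  7.43778840e+01 -8.58812182e-04
  8.38603067e+01 -1.23354038e+01] 0.1
holder ((547.10009765625, 6.0667877197265625), (146.07308959960938, 85.91426849365234), 14.890786170959473)
tray ((499.318603515625, -261.3067932128906), (312.4059143066406, 251.67906188964844), 4.637232303619385)
holder scene ((555.079345703125, 12.671859741210938), (161.14430236816406, 95.69766235351562), 15.482529640197754)
```

```bash
cat >> h.py <<'E'
def go(x,y,z,yaw,dz=None):
    s=readout.observe();R=s["tool_rot"];p=s["position"]*1000
    cur=np.degrees(np.arctan2(R[1,0],R[0,0]));t=(yaw-cur+180)%360-180
    a=np.radians(yaw);X=np.array([np.cos(a),np.sin(a),0]);Y=np.array([np.sin(a),-np.cos(a),0])
    d=np.array([x,y,z])-p
    print("t",s["time_s"],"p",p.round(1),"yaw",round(cur,2),"tilt",R[2].round(4),"rz",round(-t,2),"then dxyz",round(d@X,1),round(d@Y,1),round(-d[2],1),"w",round(s["grip_width"],4))
def ft():
    s=readout.observe();print(round(s["time_s"],2),s["ft_force"].round(2),"M tool",(s["tool_rot"].T@s["wrist_torque"]).round(3),"F tool",(s["tool_rot"].T@s["ft_force"]).round(2))
E
python3 -c "
from h import *
go(531.1,451.9,200,172.1)"
```

```text
t 0.1 p [187.9 516.7 247.8] yaw 160.01 tilt [ 3.0e-04 -1.3e-03 -1.0e+00] rz -12.09 then dxyz -348.9 -17.0 47.8 w 0.0854
```

arm_command(rows="0 0 0 0 0 0 -6; 0 0 0 0 0 0 -6; 0 -35 -1.7 0 0 0 0; 0 -35 -1.7 0 0 0 0; 0 -35 -1.7 0 0 0 0", squeeze=60)

```text
time_s: 0.52
position: [0.292, 0.4969, 0.2481]
tool_rot: [[-0.99, 0.138, -0.0], [0.138, 0.99, -0.0], [0.0, -0.0, -1.0]]
ft_force: [-0.5, 0.9, -0.7]
grip_width: 0.0853
```

arm_command(rows="0 -35 -1.7 5 0 0 0; 0 -35 -1.7 5 0 0 0; 0 -35 -1.7 10 0 0 0; 0 -35 -1.7 10 0 0 0; 0 -35 -1.7 10 0 0 0")

```text
time_s: 0.93
position: [0.4649, 0.4638, 0.2074]
tool_rot: [[-0.99, 0.139, -0.001], [0.139, 0.99, -0.0], [0.001, -0.001, -1.0]]
ft_force: [0.3, 0.6, -0.5]
grip_width: 0.0854
```

arm_command(rows="0 -34 -2 8 0 0 0; 0 -34 -2 0 0 0 0; 0 0 0 0 0 0 0; 0 0 0 0 0 0 0; 0 0 0 0 0 0 0")

```text
time_s: 1.35
position: [0.5296, 0.4512, 0.1999]
tool_rot: [[-0.99, 0.139, -0.001], [0.139, 0.99, -0.0], [0.001, -0.0, -1.0]]
ft_force: [-0.5, 0.2, 0.4]
grip_width: 0.0854
```

```bash
python3 -c "
from h import *
go(531.1,451.9,63,172.1);ft()
im=eyes.get_image('top');a=im[120:400,130:510,::-1]
cv2.imwrite('pics/t1.png',cv2.resize(a,None,fx=2.1,fy=2.1,interpolation=cv2.INTER_CUBIC))"
```

```text
t 1.35 p [529.6 451.2 199.9] yaw 172.02 tilt [ 1.e-03 -4.e-04 -1.e+00] rz -0.08 then dxyz -1.3 0.9 136.9 w 0.0854
1.35 [-0.49  0.15  0.43] M tool [-0.06   0.04   0.038] F tool [ 0.51  0.08 -0.43]
```

View pics/t1.png

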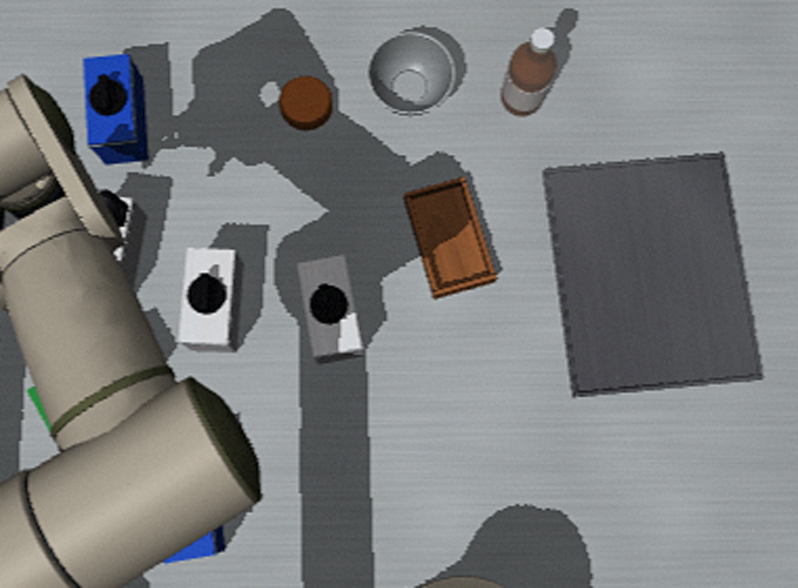

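arm_command(rows="0 -1 1 30 0 0 0; 0 0 0 30 0 0 0; 0 0 0 30 0 0 0; 0 0 0 30 0 0 0; 0 0 0 0 0 0 0")

```text
time_s: 1.82
position: [0.5277, 0.4512, 0.0746]
tool_rot: [[-0.99, 0.137, -0.009], [0.137, 0.99, -0.005], [0.008, -0.007, -1.0]]
ft_force: [0.3, -0.3, -0.7]
grip_width: 0.0854
```

arm_command(rows="0 0 0 8 0 0 0; 0 0 0 8 0 0 0; 0 0 0 0 0 0 0; 0.5 0 0 0 0 0 0; 1 0 0 0 0 0 0")

```text
time_s: 2.23
position: [0.5317, 0.4523, 0.0657]
tool_rot: [[-0.99, 0.139, 0.002], [0.139, 0.99, 0.001], [-0.002, 0.001, -1.0]]
ft_force: [0.0, 0.2, 0.1]
grip_width: 0.064
```

arm_command(rows="1 0 0 0 0 0 0; 1 0 0 0 0 0 0; 1 0 0 0 0 0 0; 1 0 0 0 0 0 0; 1 0 0 0 0 0 0")

```text
time_s: 2.65
position: [0.5319, 0.4526, 0.066]
tool_rot: [[-0.99, 0.139, 0.003], [0.139, 0.99, 0.002], [-0.002, 0.002, -1.0]]
ft_force: [-0.2, 1.9, 6.3]
grip_width: 0.0594
```

```bash
python3 -c "
from h import *
go(531.1,451.9,63,172.1);ft()
im=eyes.get_image('scene');a=im[250:480,300:560,::-1]
cv2.imwrite('pics/s1.png',cv2.resize(a,None,fx=2.3,fy=2.3,interpolation=cv2.INTER_CUBIC))"
```

```text
t 2.65 p [531.9 452.6  66. ] yaw 172.02 tilt [-0.0023  0.0023 -1.    ] rz -0.08 then dxyz 0.7 -0.8 3.0 w 0.0594
2.65 [-0.18  1.89  6.3 ] M tool [-0.055  0.104 -0.03 ] F tool [ 0.42  1.86 -6.29]
```

View pics/s1.png

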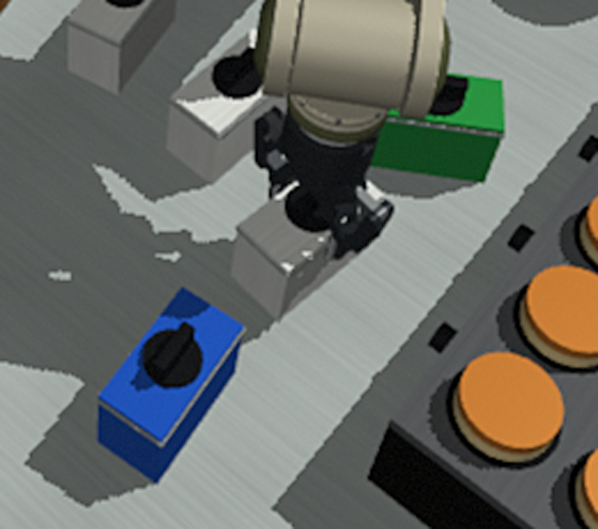

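arm_command(rows="1 0 0 -8 0 0 0; 1 0 0 -12 0 0 0; 1 0 0 -12 0 0 0; 1 0 0 -8 0 0 0; 1 0 0 0 0 0 0", squeeze=90)

```text
time_s: 3.12
position: [0.532, 0.4524, 0.107]
tool_rot: [[-0.99, 0.139, 0.003], [0.139, 0.99, 0.002], [-0.003, 0.002, -1.0]]
ft_force: [-0.4, -0.2, -4.6]
grip_width: 0.0585
```

arm_command(rows="1 0 0 0 0 0 0; 1 0 0 0 0 0 0; 1 0 0 0 0 0 0; 1 0 0 0 0 0 0")

```text
time_s: 3.45
position: [0.531, 0.4518, 0.1036]
tool_rot: [[-0.99, 0.139, -0.001], [0.139, 0.99, -0.001], [0.001, -0.001, -1.0]]
ft_force: [0.7, -0.5, -5.5]
grip_width: 0.0587
```

```bash
python3 -c "
from h import *
ft()"
```

```text
3.45 [ 0.71 -0.5  -5.47] M tool [-0.013 -0.024  0.024] F tool [-0.78 -0.39  5.47]
```

arm_command(rows="1 0 0 0 0 5 0; 1 0 0 0 0 5 0; 1 0 0 0 0 4 0; 1 0 0 0 0 0 0; 1 0 0 0 0 0 0")

```text
time_s: 3.87
position: [0.5318, 0.4516, 0.1033]
tool_rot: [[-0.961, 0.14, -0.238], [0.136, 0.99, 0.033], [0.241, -0.001, -0.971]]
ft_force: [0.1, -0.0, -5.5]
grip_width: 0.0591
```

arm_command(rows="1 0 0 0 0 0 0; 1 0 0 0 0 0 0; 1 0 0 0 0 0 0; 1 0 0 0 0 0 0; 1 0 0 0 0 0 0")

```text
time_s: 4.28
position: [0.531, 0.4521, 0.1046]
tool_rot: [[-0.961, 0.138, -0.239], [0.134, 0.99, 0.034], [0.241, 0.0, -0.97]]
ft_force: [0.0, 0.3, -4.7]
grip_width: 0.0588
```

```bash
python3 -c "
from h import *
ft()"
```

```text
4.28 [ 0.04  0.29 -4.68] M tool [-0.003 -0.321 -0.039] F tool [-1.13  0.29  4.54]
```

arm_command(rows="1 0 0 0 0 -7 0; 1 0 0 0 0 -7 0; 1 0 0 0 0 -7 0; 1 0 0 0 0 -7 0; 1 0 0 0 0 0 0")

```text
time_s: 4.7
position: [0.5277, 0.4528, 0.1042]
tool_rot: [[-0.961, 0.135, 0.241], [0.131, 0.991, -0.034], [-0.243, -0.001, -0.97]]
ft_force: [-0.8, 0.2, -5.4]
grip_width: 0.059
```

```bash
python3 -c "
from h import *
ft()"
```

```text
4.7 [-0.85  0.19 -5.4 ] M tool [-0.005  0.47   0.002] F tool [2.15 0.08 5.03]
```

arm_command(rows="1 0 0 0 0 0 0; 1 0 0 0 0 0 0; 1 0 0 0 0 0 0; 1 0 0 0 0 0 0; 1 0 0 0 0 0 0")

```text
time_s: 5.12
position: [0.532, 0.4516, 0.1041]
tool_rot: [[-0.961, 0.14, 0.239], [0.136, 0.99, -0.034], [-0.241, -0.0, -0.971]]
ft_force: [0.4, 0.4, -4.4]
grip_width: 0.0588
```

```bash
python3 -c "
from h import *
ft();go(531.1,451.9,63,172.1)"
```

```text
5.12 [ 0.37  0.37 -4.44] M tool [-0.026  0.321 -0.014] F tool [0.76 0.42 4.39]
t 5.1167 p [532.  451.6 104.1] yaw 171.95 tilt [-0.241  -0.     -0.9705] rz -0.15 then dxyz 1.0 0.2 41.1 w 0.0588
```

```bash
cat >> h.py <<'E'
def aft(n=8):
    F=[];M=[]
    for i in range(n):
        s=readout.observe();F.append(s["tool_rot"].T@s["ft_force"]);M.append(s["tool_rot"].T@s["wrist_torque"]);eyes.get_image("top")
    print("R20",s["tool_rot"][2,0].round(4),"F",np.mean(F,0).round(2),"M",np.mean(M,0).round(3),"sd",np.std(M,0).round(3))
E
python3 -c "
from h import *
aft(5)"
```

```text
R20 -0.2415 F [0.99 0.24 4.69] M [-0.006  0.33  -0.022] sd [0.023 0.021 0.009]
```

arm_command(rows="1 0 0 0 0 4 0; 1 0 0 0 0 4 0; 1 0 0 0 0 4 0; 1 0 0 0 0 0 0; 1 0 0 0 0 0 0")

```text
time_s: 5.78
position: [0.5319, 0.4516, 0.104]
tool_rot: [[-0.99, 0.14, 0.037], [0.14, 0.99, -0.005], [-0.037, -0.0, -0.999]]
ft_force: [-0.4, -0.1, -5.2]
grip_width: 0.0583
```

```bash
python3 -c "
from h import *
aft()"
```

```text
R20 -0.0355 F [0.44 0.42 5.03] M [0.005 0.033 0.003] sd [0.018 0.026 0.024]
```

arm_command(rows="1 0 0 0 0 5 0; 1 0 0 0 0 5 0; 1 0 0 0 0 6 0; 1 0 0 0 0 0 0; 1 0 0 0 0 0 0")

```text
time_s: 6.6
position: [0.5321, 0.4515, 0.1034]
tool_rot: [[-0.961, 0.14, -0.237], [0.136, 0.99, 0.033], [0.239, -0.001, -0.971]]
ft_force: [-0.8, 0.2, -5.9]
grip_width: 0.059
```

arm_command(rows="1 0 0 0 0 0 0; 1 0 0 0 0 0 0; 1 0 0 0 0 -4 0; 1 0 0 0 0 -4 0; 1 0 0 0 0 -4 0")

```text
time_s: 7.02
position: [0.5308, 0.4523, 0.105]
tool_rot: [[-0.99, 0.138, -0.029], [0.138, 0.99, 0.005], [0.03, 0.001, -1.0]]
ft_force: [-0.2, 0.6, -4.1]
grip_width: 0.0585
```

arm_command(rows="1 0 0 0 0 0 0; 1 0 0 0 0 0 0; 1 0 0 0 0 0 0")

```text
time_s: 7.27
position: [0.5311, 0.4521, 0.1046]
tool_rot: [[-0.99, 0.139, -0.036], [0.139, 0.99, 0.005], [0.036, 0.0, -0.999]]
ft_force: [0.7, -1.1, -5.3]
grip_width: 0.0586
```

```bash
python3 -c "
from h import *
aft();go(531.1,451.9,63,172.1)"
```

```text
R20 0.0353 F [-0.53 -0.06  5.04] M [ 0.011 -0.059 -0.01 ] sd [0.029 0.032 0.021]
t 7.6667 p [531.5 451.8 104.2] yaw 172.0 tilt [ 3.520e-02 -1.000e-04 -9.994e-01] rz -0.1 then dxyz 0.4 0.0 41.2 w 0.059
```

arm_command(rows="1 0 0 0 0 -2 0; 1 0 0 -20 0 0 0; 1 0 0 -30 0 0 0; 1 0 0 -30 0 0 0; 1 0 0 -15 0 0 0")

```text
time_s: 8.08
position: [0.5319, 0.4524, 0.2036]
tool_rot: [[-0.99, 0.139, 0.005], [0.139, 0.99, 0.003], [-0.004, 0.003, -1.0]]
ft_force: [-0.4, -0.0, -3.8]
grip_width: 0.0591
```

arm_command(rows="1 0 0 0 0 0 -4; 1 0 0 0 0 0 -4; 1 0 0 0 0 0 -4.6; 1 0 0 0 0 0 0; 1 0 0 0 0 0 0")

```text
time_s: 8.5
position: [0.5313, 0.4519, 0.1992]
tool_rot: [[-0.997, -0.078, -0.0], [-0.078, 0.997, -0.0], [0.0, -0.0, -1.0]]
ft_force: [-0.4, 0.3, -5.3]
grip_width: 0.0589
```

```bash
python3 -c "
from h import *
go(504.2,-321.1,90,184.6)"
```

```text
t 8.5 p [531.3 451.9 199.2] yaw -175.52 tilt [ 3.e-04 -1.e-04 -1.e+00] rz -0.12 then dxyz 89.0 -768.3 109.2 w 0.0589
```

arm_command(rows="1 4 -20 0 0 0 0; 1 4 -30 0 0 0 0; 1 4 -36 0 0 0 0; 1 4 -36 0 0 0 0; 1 4 -36 0 0 0 0")

```text
time_s: 8.92
position: [0.5236, 0.2914, 0.1994]
tool_rot: [[-0.997, -0.078, 0.0], [-0.078, 0.997, 0.0], [-0.0, 0.0, -1.0]]
ft_force: [0.8, -0.1, -3.6]
grip_width: 0.0587
```

arm_command(rows="1 4 -36 0 0 0 0; 1 4 -36 0 0 0 0; 1 4 -36 0 0 0 0; 1 4 -36 0 0 0 0; 1 4 -36 0 0 0 0")

```text
time_s: 9.33
position: [0.5183, 0.1102, 0.1997]
tool_rot: [[-0.997, -0.078, 0.001], [-0.078, 0.997, 0.0], [-0.001, -0.0, -1.0]]
ft_force: [0.6, -0.3, -4.0]
grip_width: 0.059
```

arm_command(rows="1 4 -36 0 0 0 0; 1 4 -36 0 0 0 0; 1 4 -36 0 0 0 0; 1 4 -36 0 0 0 0; 1 4 -36 0 0 0 0")

```text
time_s: 9.75
position: [0.5129, -0.071, 0.1997]
tool_rot: [[-0.997, -0.078, 0.001], [-0.078, 0.997, -0.0], [-0.001, -0.0, -1.0]]
ft_force: [1.6, -0.4, -5.2]
grip_width: 0.0588
```

arm_command(rows="1 4 -36 0 0 0 0; 1 4 -36 0 0 0 0; 1 4 -36 0 0 0 0; 1 4 -36 0 0 0 0; 1 4 -36 0 0 0 0")

```text
time_s: 10.17
position: [0.5074, -0.2521, 0.1996]
tool_rot: [[-0.997, -0.078, 0.001], [-0.078, 0.997, -0.0], [-0.001, -0.0, -1.0]]
ft_force: [0.9, -0.5, -4.9]
grip_width: 0.0587
```

arm_command(rows="1 4 -30 0 0 0 0; 1 3 -25 0 0 0 0; 1 2 -15 0 0 0 0; 1 0 0 20 0 0 0; 1 0 0 20 0 0 0")

```text
time_s: 10.58
position: [0.5046, -0.3217, 0.1596]
tool_rot: [[-0.997, -0.077, 0.002], [-0.077, 0.997, -0.002], [-0.002, -0.002, -1.0]]
ft_force: [-0.1, 1.2, -5.4]
grip_width: 0.0592
```

arm_command(rows="1 0 0 25 0 0 0; 1 0 0 20 0 0 0; 1 0 0 10 0 0 0; 1 0 0 0 0 0 0; 1 0 0 0 0 0 0")

```text
time_s: 11.0
position: [0.5047, -0.3207, 0.1049]
tool_rot: [[-0.997, -0.08, 0.0], [-0.08, 0.997, -0.0], [-0.0, -0.0, -1.0]]
ft_force: [-0.2, -0.6, -5.0]
grip_width: 0.059
```

```bash
python3 -c "
from h import *
go(504.2,-321.1,72,184.6);ft()
im=eyes.get_image('scene');a=im[100:340,120:440,::-1]
cv2.imwrite('pics/s2.png',cv2.resize(a,None,fx=2.3,fy=2.3,interpolation=cv2.INTER_CUBIC))"
```

```text
t 11.0 p [ 504.7 -320.7  104.9] yaw -175.4 tilt [-4.e-04 -3.e-04 -1.e+00] rz -0.0 then dxyz 0.6 -0.4 32.9 w 0.059
11.0 [-0.2  -0.57 -5.03] M tool [ 0.025 -0.032  0.07 ] F tool [ 0.24 -0.55  5.03]
```

View pics/s2.png

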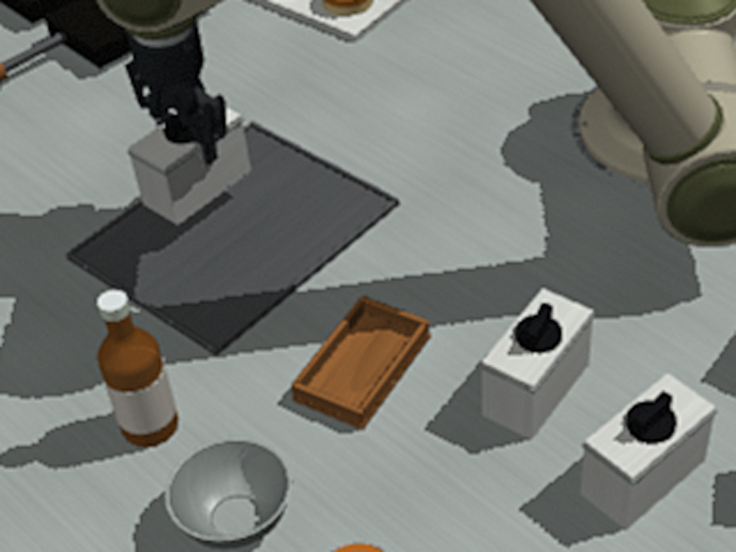

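arm_command(rows="1 0 0 12 0 0 0; 1 0 0 10 0 0 0; 1 0 0 7 0 0 0; 1 0 0 0 0 0 0; 1 0 0 0 0 0 0")

```text
time_s: 11.47
position: [0.5044, -0.3207, 0.0754]
tool_rot: [[-0.997, -0.08, -0.0], [-0.08, 0.997, 0.0], [0.0, 0.0, -1.0]]
ft_force: [-0.5, -0.3, -4.8]
grip_width: 0.0591
```

arm_command(rows="1 0 0 3 0 0 0; 1 0 0 2 0 0 0; 1 0 0 0 0 0 0; 1 0 0 0 0 0 0")

```text
time_s: 11.8
position: [0.5046, -0.321, 0.071]
tool_rot: [[-0.997, -0.08, 0.001], [-0.08, 0.997, -0.001], [-0.001, -0.001, -1.0]]
ft_force: [-1.9, 2.0, 1.2]
grip_width: 0.0589
```

arm_command(rows="0.6 0 0 0 0 0 0; 0 0 0 0 0 0 0; 0 0 0 0 0 0 0; 0 0 0 0 0 0 0; 0 0 0 -10 0 0 0")

```text
time_s: 12.22
position: [0.5038, -0.3202, 0.0791]
tool_rot: [[-0.997, -0.08, -0.002], [-0.08, 0.997, 0.002], [0.002, 0.002, -1.0]]
ft_force: [-0.7, 0.5, 0.0]
grip_width: 0.0851
```

arm_command(rows="0 0 0 -30 0 0 0; 0 0 0 -40 0 0 0; 0 0 0 -40 0 0 0; 0 0 0 0 0 0 -5.7; 0 0 0 0 0 0 0")

```text
time_s: 12.63
position: [0.505, -0.3212, 0.1936]
tool_rot: [[-0.983, -0.183, 0.004], [-0.183, 0.983, -0.004], [-0.003, -0.005, -1.0]]
ft_force: [0.5, -0.9, 0.2]
grip_width: 0.085
```

```bash
python3 -c "
from h import *
go(444.7,163.1,190,190.3)
im=eyes.get_image('top');a=im[120:400,130:510,::-1]
cv2.imwrite('pics/t2.png',cv2.resize(a,None,fx=2.1,fy=2.1,interpolation=cv2.INTER_CUBIC))"
```

```text
t 12.6333 p [ 505.  -321.2  193.6] yaw -169.48 tilt [-0.0034 -0.0047 -1.    ] rz 0.22 then dxyz -27.3 487.3 3.6 w 0.085
```

View pics/t2.png

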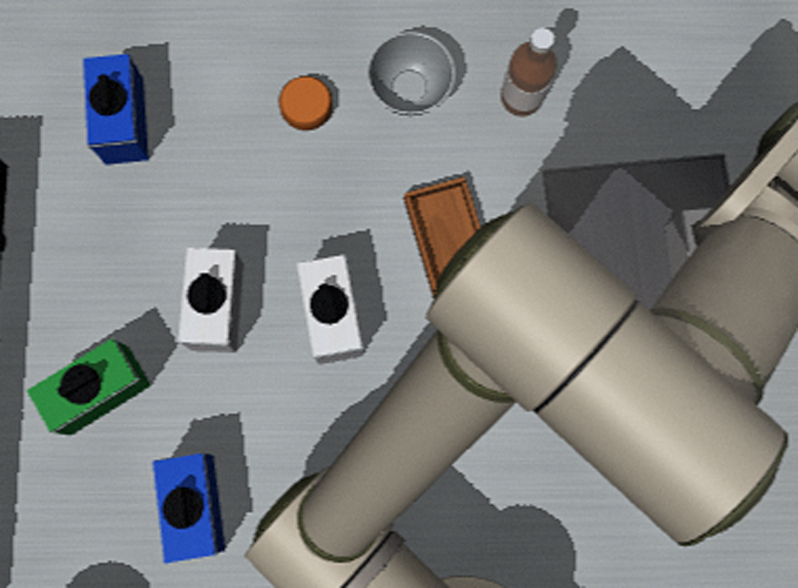

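arm_command(rows="0 -2 25 0 0 0 0; 0 -2 36 0 0 0 0; 0 -2 36 0 0 0 0; 0 -2 36 0 0 0 0; 0 -2 36 0 0 0 0")

```text
time_s: 13.1
position: [0.4829, -0.1509, 0.1892]
tool_rot: [[-0.984, -0.176, -0.003], [-0.176, 0.984, 0.002], [0.002, 0.002, -1.0]]
ft_force: [0.4, 0.5, -0.1]
grip_width: 0.0856
```

arm_command(rows="0 -2 36 0 0 0 0; 0 -2 36 0 0 0 0; 0 -2 36 0 0 0 0; 0 -2 36 0 0 0 0; 0 -2 36 0 0 0 0")

```text
time_s: 13.52
position: [0.4604, 0.0279, 0.1894]
tool_rot: [[-0.984, -0.176, -0.003], [-0.176, 0.984, 0.001], [0.002, 0.001, -1.0]]
ft_force: [1.2, -0.7, -0.4]
grip_width: 0.0853
```

arm_command(rows="0 -2 36 0 0 0 0; 0 -2 36 0 0 0 0; 0 -2 36 0 0 0 0; 0 -1 30 0 0 0 0; 0 0 0 0 0 0 0")

```text
time_s: 13.93
position: [0.4419, 0.1672, 0.1893]
tool_rot: [[-0.984, -0.181, -0.003], [-0.181, 0.984, 0.001], [0.003, 0.001, -1.0]]
ft_force: [0.7, 0.1, 0.3]
grip_width: 0.0853
```

```bash
python3 -c "
from h import *
im=cv2.imread('pics/t2.png');V=im.min(2)
m=(V>195).astype(np.uint8);m=cv2.morphologyEx(m,cv2.MORPH_CLOSE,np.ones((25,25)))
for c in cv2.findContours(m,0,1)[0]:
    if cv2.contourArea(c)<2000: continue
    P=ray('top',(c[:,0]+.5)/2.1+[129.5,119.5],.085)[:,:2]*1000
    print(cv2.minAreaRect(P.astype(np.float32)))
go(444.7,163.1,66,190.3)"
```

```text
((445.5993957519531, 163.2472686767578), (119.05831909179688, 58.92217254638672), 10.331488609313965)
((460.19219970703125, 316.1071472167969), (58.61431121826172, 119.26835632324219), 86.59310150146484)
t 13.9333 p [441.9 167.2 189.3] yaw -169.59 tilt [ 0.0028  0.0014 -1.    ] rz 0.11 then dxyz -2.0 -4.5 123.3 w 0.0853
```

arm_command(rows="0 -3 -4 20 0 0 0; 0 0 0 30 0 0 0; 0 0 0 30 0 0 0; 0 0 0 25 0 0 0; 0 0 0 18 0 0 0", squeeze=60)

```text
time_s: 14.35
position: [0.4459, 0.1593, 0.0645]
tool_rot: [[-0.984, -0.176, -0.005], [-0.176, 0.984, -0.001], [0.005, 0.0, -1.0]]
ft_force: [-0.5, 0.9, 0.4]
grip_width: 0.0853
```

arm_command(rows="0 0 0 0 0 0 0; 0 0 0 0 0 0 0; 1 0 0 0 0 0 0; 1 0 0 0 0 0 0; 1 0 0 0 0 0 0")

```text
time_s: 14.77
position: [0.448, 0.1604, 0.0689]
tool_rot: [[-0.984, -0.178, 0.003], [-0.178, 0.984, 0.001], [-0.003, 0.001, -1.0]]
ft_force: [-0.5, 5.3, 4.8]
grip_width: 0.0594
```

arm_command(rows="1 0 0 0 0 0 0; 1 0 0 0 0 0 0; 1 0 0 0 0 0 0; 1 0 0 0 0 0 0; 1 0 0 0 0 0 0", squeeze=90)

```text
time_s: 15.18
position: [0.448, 0.1604, 0.069]
tool_rot: [[-0.984, -0.178, 0.003], [-0.178, 0.984, 0.001], [-0.003, 0.001, -1.0]]
ft_force: [-1.5, 3.6, 7.6]
grip_width: 0.0586
```

arm_command(rows="1 0 0 -8 0 0 0; 1 0 0 -12 0 0 0; 1 0 0 -12 0 0 0; 1 0 0 -8 0 0 0; 1 0 0 0 0 0 0")

```text
time_s: 15.6
position: [0.4479, 0.1599, 0.1091]
tool_rot: [[-0.984, -0.179, 0.003], [-0.179, 0.984, 0.0], [-0.003, -0.0, -1.0]]
ft_force: [0.1, -0.0, -6.7]
grip_width: 0.0586
```

arm_command(rows="1 0 0 0 0 -5 0; 1 0 0 0 0 -5 0; 1 0 0 0 0 -4 0; 1 0 0 0 0 0 0; 1 0 0 0 0 0 0")

```text
time_s: 16.02
position: [0.4465, 0.1597, 0.107]
tool_rot: [[-0.956, -0.179, 0.235], [-0.174, 0.984, 0.043], [-0.238, 0.0, -0.971]]
ft_force: [-0.2, 0.2, -6.5]
grip_width: 0.0585
```

arm_command(rows="1 0 0 0 0 0 0; 1 0 0 0 0 0 0; 1 0 0 0 0 0 0; 1 0 0 0 0 0 0; 1 0 0 0 0 0 0")

```text
time_s: 16.43
position: [0.4476, 0.1598, 0.1073]
tool_rot: [[-0.955, -0.179, 0.238], [-0.174, 0.984, 0.043], [-0.242, -0.0, -0.97]]
ft_force: [0.5, -0.3, -6.1]
grip_width: 0.0589
```

```bash
python3 -c "
from h import *
aft(5)"
```

```text
R20 -0.2418 F [1.26 0.05 6.57] M [-0.009  0.333 -0.001] sd [0.035 0.048 0.024]
```

arm_command(rows="1 0 0 0 0 4 0; 1 0 0 0 0 4 0; 1 0 0 0 0 4 0; 1 0 0 0 0 0 0; 1 0 0 0 0 0 0")

```text
time_s: 17.1
position: [0.4479, 0.1599, 0.1071]
tool_rot: [[-0.983, -0.179, 0.037], [-0.179, 0.984, 0.007], [-0.037, 0.0, -0.999]]
ft_force: [0.4, -0.2, -7.2]
grip_width: 0.0587
```

```bash
python3 -c "
from h import *
aft()"
```

```text
R20 -0.0354 F [ 0.31 -0.23  6.73] M [-0.003 -0.009  0.004] sd [0.016 0.038 0.023]
```

arm_command(rows="1 0 0 0 0 5 0; 1 0 0 0 0 5 0; 1 0 0 0 0 6 0; 1 0 0 0 0 0 0; 1 0 0 0 0 0 0")

```text
time_s: 17.92
position: [0.4479, 0.16, 0.1067]
tool_rot: [[-0.955, -0.179, -0.235], [-0.174, 0.984, -0.043], [0.239, 0.0, -0.971]]
ft_force: [-0.4, -0.2, -5.9]
grip_width: 0.0584
```

arm_command(rows="1 0 0 0 0 0 0; 1 0 0 0 0 0 0; 1 0 0 0 0 -4 0; 1 0 0 0 0 -4 0; 1 0 0 0 0 -4 0")

```text
time_s: 18.33
position: [0.4469, 0.1598, 0.1076]
tool_rot: [[-0.983, -0.179, -0.03], [-0.179, 0.984, -0.006], [0.03, -0.0, -1.0]]
ft_force: [0.1, -0.6, -7.0]
grip_width: 0.0588
```

arm_command(rows="1 0 0 0 0 0 0; 1 0 0 0 0 0 0; 1 0 0 0 0 0 0")

```text
time_s: 18.58
position: [0.4474, 0.1598, 0.1076]
tool_rot: [[-0.983, -0.179, -0.035], [-0.179, 0.984, -0.006], [0.036, -0.0, -0.999]]
ft_force: [0.3, 0.2, -6.7]
grip_width: 0.0584
```

```bash
python3 -c "
from h import *
aft();go(444.7,163.1,63,190.3)"
```

```text
R20 0.0354 F [-0.24 -0.05  7.15] M [-0.018  0.011 -0.028] sd [0.026 0.034 0.019]
t 18.9833 p [447.5 159.8 107.2] yaw -169.69 tilt [ 0.0353  0.     -0.9994] rz 0.01 then dxyz 2.1 3.7 44.2 w 0.0586
```

arm_command(rows="1 0 0 0 0 -2 0; 1 0 0 -15 0 0 0; 1 0 0 -20 0 0 0; 1 0 0 -15 0 0 -4.6; 1 0 0 0 0 0 0")

```text
time_s: 19.4
position: [0.4486, 0.16, 0.1598]
tool_rot: [[-0.966, -0.26, 0.005], [-0.26, 0.966, 0.0], [-0.005, -0.001, -1.0]]
ft_force: [-0.4, 1.0, -5.9]
grip_width: 0.0585
```

arm_command(rows="1 0 0 0 0 0 0; 1 0 0 0 0 0 0; 1 0 0 0 0 0 0")

```text
time_s: 19.65
position: [0.4468, 0.1598, 0.1562]
tool_rot: [[-0.967, -0.256, -0.002], [-0.256, 0.967, -0.0], [0.002, 0.0, -1.0]]
ft_force: [-0.2, -0.4, -5.7]
grip_width: 0.0585
```

```bash
python3 -c "
from h import *
go(548.9,6.6,76,194.9)"
```

```text
t 19.65 p [446.8 159.8 156.2] yaw -165.16 tilt [ 2.3e-03  4.0e-04 -1.0e+00] rz -0.06 then dxyz -59.3 -174.3 80.2 w 0.0585
```

Move over the holder and check before lowering.

arm_command(rows="1 -7 -20 0 0 0 0; 1 -10 -30 0 0 0 0; 1 -11 -32 0 0 0 0; 1 -11 -32 0 0 0 0; 1 -10 -30 0 0 0 0")

```text
time_s: 20.07
position: [0.5324, 0.0317, 0.1563]
tool_rot: [[-0.967, -0.256, -0.002], [-0.256, 0.967, 0.0], [0.002, 0.001, -1.0]]
ft_force: [0.2, 0.7, -6.7]
grip_width: 0.0584
```

arm_command(rows="1 -6 -20 0 0 0 0; 1 -4 -10 0 0 0 0; 1 0 0 15 0 0 0; 1 0 0 15 0 0 0; 1 0 0 10 0 0 0")

```text
time_s: 20.48
position: [0.5482, 0.0073, 0.1152]
tool_rot: [[-0.966, -0.257, -0.003], [-0.257, 0.966, 0.001], [0.003, 0.002, -1.0]]
ft_force: [-0.7, 0.3, -7.9]
grip_width: 0.0587
```

arm_command(rows="1 0 0 0 0 0 0; 1 0 0 0 0 0 0; 1 0 0 0 0 0 0")

```text
time_s: 20.73
position: [0.5495, 0.0072, 0.1179]
tool_rot: [[-0.966, -0.258, 0.001], [-0.258, 0.966, -0.0], [-0.001, -0.0, -1.0]]
ft_force: [0.0, -0.3, -5.6]
grip_width: 0.0585
```

```bash
python3 -c "
from h import *
go(548.9,6.6,76,194.9);ft()
im=eyes.get_image('scene');a=im[170:330,160:400,::-1]
cv2.imwrite('pics/s3.png',cv2.resize(a,None,fx=3.2,fy=3.2,interpolation=cv2.INTER_CUBIC))"
```

```text
t 20.7333 p [549.5   7.2 117.9] yaw -165.07 tilt [-9.e-04 -4.e-04 -1.e+00] rz 0.03 then dxyz 0.7 -0.4 41.9 w 0.0585
20.73 [ 0.03 -0.29 -5.55] M tool [0.034 0.044 0.082] F tool [ 0.05 -0.29  5.55]
```

View pics/s3.png

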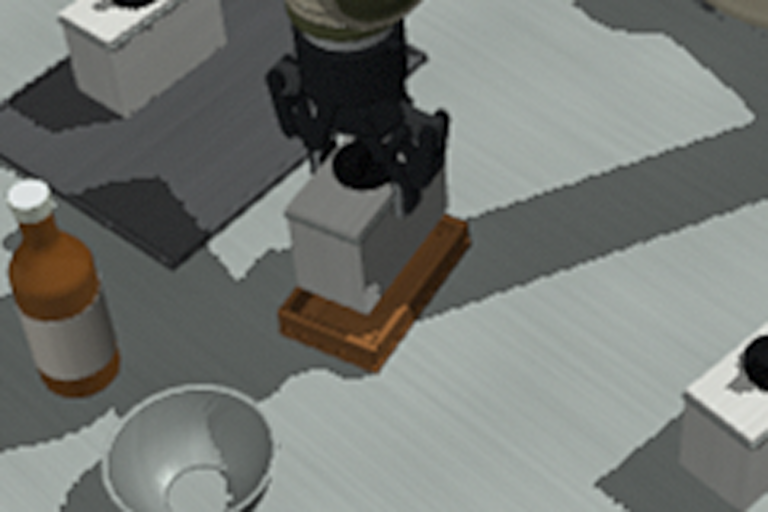

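```bash
python3 -c "
from h import *
a=np.radians(14.9);X=np.array([np.cos(a),np.sin(a)]);Y=np.array([-X[1],X[0]])
c=np.array([549.5,7.2])-1.9*X
for sx in(1,-1):
  for sy in (1,-1):
    b=c+60*sx*X+30*sy*Y
    h=np.array([547.1,6.07])+73*sx*X+43*sy*Y
    f=lambda q,z:((proj('scene',[*(q/1000),z])[0]-[160,170])*3.2).round(0)
    print(sx,sy,'bottom',f(b,.049),'top',f(b,.134),'holder rim',f(h,.028))"
```

```text
1 1 bottom [367. 315.] top [357. 236.] holder rim [375. 351.]
1 -1 bottom [297. 286.] top [285. 208.] holder rim [276. 310.]
-1 1 bottom [448. 209.] top [443. 129.] holder rim [472. 221.]
-1 -1 bottom [381. 183.] top [373. 104.] holder rim [377. 185.]
```

arm_command(rows="1 0 0 8 0 0 0; 1 0 0 10 0 0 0; 1 0 0 10 0 0 0; 1 0 0 7 0 0 0; 1 0 0 0 0 0 0")

```text
time_s: 21.2
position: [0.5482, 0.007, 0.0802]
tool_rot: [[-0.966, -0.257, -0.004], [-0.257, 0.966, 0.001], [0.003, 0.002, -1.0]]
ft_force: [0.3, -0.3, -6.9]
grip_width: 0.0585
```

arm_command(rows="1 0 0 3 0 0 0; 1 0 0 2 0 0 0; 1 0 0 0 0 0 0; 1 0 0 0 0 0 0")

```text
time_s: 21.53
position: [0.5493, 0.0069, 0.0775]
tool_rot: [[-0.966, -0.257, 0.0], [-0.257, 0.966, -0.0], [-0.0, -0.0, -1.0]]
ft_force: [0.1, 0.4, -6.8]
grip_width: 0.0586
```

Still hanging (−6.8 N) and 1–2 mm above the floor; ease down, release, rise.

arm_command(rows="1 0 0 1.5 0 0 0; 1 0 0 0 0 0 0; 0.6 0 0 0 0 0 0; 0 0 0 0 0 0 0; 0 0 0 0 0 0 0")

```text
time_s: 21.95
position: [0.5497, 0.0068, 0.0765]
tool_rot: [[-0.966, -0.257, 0.002], [-0.257, 0.966, -0.0], [-0.002, -0.001, -1.0]]
ft_force: [0.1, 0.8, 0.1]
grip_width: 0.0802
```

arm_command(rows="0 0 0 0 0 0 0; 0 0 0 -10 0 0 0; 0 0 0 -30 0 0 0; 0 0 0 -30 0 0 0; 0 0 0 -30 0 0 0")

```text
time_s: 22.37
position: [0.5491, 0.0069, 0.178]
tool_rot: [[-0.966, -0.257, 0.0], [-0.257, 0.966, -0.0], [-0.0, -0.0, -1.0]]
ft_force: [0.5, -0.6, 0.8]
grip_width: 0.0853
```

```bash
python3 -c "
from h import *
go(547.1,6.1,160,14.9);ft()
im=eyes.get_image('scene');a=im[170:330,160:400,::-1]
cv2.imwrite('pics/s4.png',cv2.resize(a,None,fx=3.2,fy=3.2,interpolation=cv2.INTER_CUBIC))"
```

```text
t 22.3667 p [549.1   6.9 178. ] yaw -165.09 tilt [-4.e-04 -2.e-04 -1.e+00] rz -179.99 then dxyz -2.1 0.3 18.0 w 0.0853
22.37 [ 0.5  -0.61  0.81] M tool [-0.008 -0.026  0.069] F tool [-0.33 -0.72 -0.81]
```

View pics/s4.png

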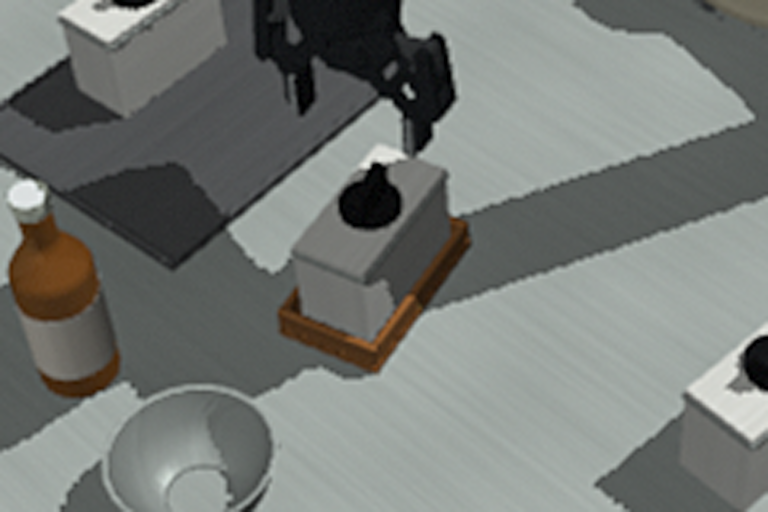

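arm_command(rows="0 0 0 0 0 0 7; 0 0 0 0 0 0 7; 0 0 0 0 0 0 7; 0 0 0 0 0 0 7; 0 0 0 0 0 0 7", squeeze=40)

```text
time_s: 22.83
position: [0.5493, 0.0069, 0.1767]
tool_rot: [[-0.937, 0.349, 0.001], [0.349, 0.937, -0.0], [-0.001, 0.0, -1.0]]
ft_force: [0.7, 0.0, -0.2]
grip_width: 0.0857
```

arm_command(rows="0 0 0 0 0 0 7; 0 0 0 0 0 0 7; 0 0 0 0 0 0 7; 0 0 0 0 0 0 7; 0 0 0 0 0 0 7")

```text
time_s: 23.25
position: [0.5493, 0.0069, 0.1767]
tool_rot: [[-0.567, 0.823, 0.001], [0.823, 0.567, -0.0], [-0.001, 0.001, -1.0]]
ft_force: [-0.9, 0.2, 0.2]
grip_width: 0.0853
```

arm_command(rows="0 0 0 0 0 0 7; 0 0 0 0 0 0 7; 0 0 0 0 0 0 7; 0 0 0 0 0 0 7; 0 0 0 0 0 0 7")

```text
time_s: 23.67
position: [0.5493, 0.0069, 0.1767]
tool_rot: [[0.008, 1.0, 0.001], [1.0, -0.008, -0.0], [-0.0, 0.001, -1.0]]
ft_force: [-0.1, 0.3, -0.4]
grip_width: 0.0854
```

arm_command(rows="0 0 0 0 0 0 7; 0 0 0 0 0 0 7; 0 0 0 0 0 0 7; 0 0 0 0 0 0 7; 0 0 0 0 0 0 7")

```text
time_s: 24.08
position: [0.5493, 0.0069, 0.1766]
tool_rot: [[0.58, 0.815, 0.001], [0.815, -0.58, -0.0], [0.0, 0.001, -1.0]]
ft_force: [-1.0, -0.0, 0.8]
grip_width: 0.0856
```

arm_command(rows="0 0 0 0 0 0 7; 0 0 0 0 0 0 7; 0 0 0 0 0 0 7; 0 0 0 0 0 0 7; 0 0 0 0 0 0 7")

```text
time_s: 24.5
position: [0.5493, 0.0069, 0.1767]
tool_rot: [[0.942, 0.335, 0.001], [0.335, -0.942, -0.0], [0.001, 0.001, -1.0]]
ft_force: [-0.1, 1.2, -0.4]
grip_width: 0.0853
```

arm_command(rows="0 0 0 0 0 0 3; 0 0 0 0 0 0 0; 0 0 0 0 0 0 0; 0 0 0 0 0 0 0")

```text
time_s: 24.83
position: [0.5492, 0.0069, 0.1762]
tool_rot: [[0.956, 0.293, 0.001], [0.293, -0.956, -0.0], [0.001, 0.0, -1.0]]
ft_force: [0.5, -0.0, 1.0]
grip_width: 0.0856
```

```bash
python3 -c "
from h import *
go(547.3,6.4,114,17)"
```

```text
t 24.8333 p [549.2   6.9 176.2] yaw 17.02 tilt [ 5.e-04  3.e-04 -1.e+00] rz 0.02 then dxyz -2.0 -0.1 62.2 w 0.0856
```

arm_command(rows="0 -2 0 15 0 0 0; 0 0 0 20 0 0 0; 0 0 0 15 0 0 0; 0 0 0 8 0 0 0; 0 0 0 0 0 0 0")

```text
time_s: 25.25
position: [0.5466, 0.0064, 0.1165]
tool_rot: [[0.956, 0.292, -0.003], [0.292, -0.956, 0.001], [-0.003, -0.001, -1.0]]
ft_force: [-0.3, -0.6, -0.5]
grip_width: 0.0855
```

arm_command(rows="0 0 0 3 0 0 0; 0.6 0 0 0 0 0 0; 1 0 0 0 0 0 0; 1 0 0 0 0 0 0; 1 0 0 0 0 0 0")

```text
time_s: 25.67
position: [0.5475, 0.0063, 0.1154]
tool_rot: [[0.957, 0.291, 0.001], [0.291, -0.957, -0.0], [0.001, 0.0, -1.0]]
ft_force: [-0.3, -0.8, 0.0]
grip_width: 0.0388
```

arm_command(rows="1 0 0 0 0 0 0; 1 0 0 0 0 0 0; 1 0 0 0 0 0 0; 1 0 0 0 0 0 0; 1 0 0 0 0 0 0")

```text
time_s: 26.08
position: [0.5473, 0.0065, 0.1151]
tool_rot: [[0.957, 0.291, 0.0], [0.291, -0.957, 0.0], [0.0, -0.0, -1.0]]
ft_force: [-0.8, 2.5, 3.6]
grip_width: 0.0113
```

```bash
python3 -c "
from h import *
go(547.3,6.4,114,17);aft(4)"
```

```text
t 26.0833 p [547.3   6.5 115.1] yaw 16.92 tilt [ 3.e-04 -2.e-04 -1.e+00] rz -0.08 then dxyz -0.0 0.1 1.1 w 0.0113
R20 0.0003 F [-0.19 -2.85 -5.02] M [ 0.533 -0.108 -0.019] sd [0.07  0.026 0.024]
```

arm_command(rows="1 0 0 0 0 0 -5; 1 0 0 0 0 0 -5; 1 0 0 0 0 0 -5; 1 0 0 0 0 0 -5; 1 0 0 0 0 0 -5")

```text
time_s: 26.7
position: [0.5473, 0.0065, 0.1151]
tool_rot: [[0.741, 0.671, 0.0], [0.671, -0.741, 0.0], [0.0, -0.0, -1.0]]
ft_force: [-1.5, 3.5, 5.8]
grip_width: 0.0112
```

```bash
python3 -c "
from h import *
go(547.3,6.4,114,106.6);ft()"
```

```text
t 26.7 p [547.3   6.5 115.1] yaw 42.16 tilt [ 4.e-04 -1.e-04 -1.e+00] rz -64.44 then dxyz -0.1 -0.0 1.1 w 0.0112
26.7 [-1.46  3.5   5.81] M tool [0.676 0.18  0.049] F tool [ 1.27 -3.57 -5.8 ]
```

arm_command(rows="1 0 0 0 0 0 -5; 1 0 0 0 0 0 -5; 1 0 0 0 0 0 -5; 1 0 0 0 0 0 -5; 1 0 0 0 0 0 -5")

```text
time_s: 27.12
position: [0.5472, 0.0065, 0.1151]
tool_rot: [[0.388, 0.922, 0.0], [0.922, -0.388, 0.0], [0.0, -0.0, -1.0]]
ft_force: [-2.6, 3.4, 6.1]
grip_width: 0.011
```

arm_command(rows="1 0 0 0 0 0 -5; 1 0 0 0 0 0 -5; 1 0 0 0 0 0 -5; 1 0 0 0 0 0 -5; 1 0 0 0 0 0 -5")

```text
time_s: 27.53
position: [0.5471, 0.0066, 0.1151]
tool_rot: [[-0.038, 0.999, -0.0], [0.999, 0.038, 0.0], [0.0, -0.0, -1.0]]
ft_force: [-2.1, 3.1, 5.3]
grip_width: 0.0115
```

arm_command(rows="1 0 0 0 0 0 -4; 1 0 0 0 0 0 -4; 1 0 0 0 0 0 0; 1 0 0 0 0 0 0")

```text
time_s: 27.87
position: [0.5471, 0.0066, 0.1151]
tool_rot: [[-0.173, 0.985, -0.0], [0.985, 0.173, 0.0], [0.0, -0.0, -1.0]]
ft_force: [-2.6, 2.9, 6.7]
grip_width: 0.011
```

```bash
python3 -c "
from h import *
go(547.3,6.4,114,106.6);aft(4)"
```

```text
t 27.8667 p [547.1   6.6 115.1] yaw 99.94 tilt [ 4.e-04 -0.e+00 -1.e+00] rz -6.66 then dxyz -0.2 0.1 1.1 w 0.011
R20 0.0004 F [ 3.68 -1.74 -6.51] M [ 0.29   0.63  -0.061] sd [0.035 0.004 0.049]
```

Continue in small steps watching the twist moment for the stop.

arm_command(rows="1 0 0 0 0 0 -3; 1 0 0 0 0 0 -2; 1 0 0 0 0 0 0; 1 0 0 0 0 0 0")

```text
time_s: 28.4
position: [0.5471, 0.0066, 0.1151]
tool_rot: [[-0.258, 0.966, -0.0], [0.966, 0.258, 0.0], [0.0, -0.0, -1.0]]
ft_force: [-2.7, 3.0, 6.3]
grip_width: 0.0111
```

```bash
python3 -c "
from h import *
go(547.3,6.4,114,106.6);aft(4)"
```

```text
t 28.4 p [547.1   6.6 115.1] yaw 104.93 tilt [ 4.e-04 -1.e-04 -1.e+00] rz -1.67 then dxyz -0.2 0.2 1.1 w 0.0111
R20 0.0004 F [ 3.79 -1.44 -6.38] M [ 0.243  0.662 -0.06 ] sd [0.041 0.015 0.014]
```

arm_command(rows="1 0 0 0 0 0 -2; 1 0 0 0 0 0 0; 1 0 0 0 0 0 0")

```text
time_s: 28.85
position: [0.5471, 0.0064, 0.1151]
tool_rot: [[-0.291, 0.957, -0.0], [0.957, 0.291, 0.0], [0.0, -0.0, -1.0]]
ft_force: [-2.9, 2.5, 6.6]
grip_width: 0.0114
```

```bash
python3 -c "
from h import *
go(547.3,6.4,114,106.6);aft(4)"
```

```text
t 28.85 p [547.1   6.4 115.1] yaw 106.91 tilt [ 1.e-04 -1.e-04 -1.e+00] rz 0.31 then dxyz -0.0 0.2 1.1 w 0.0114
R20 0.0002 F [ 2.94 -1.7  -6.17] M [0.254 0.468 0.042] sd [0.021 0.008 0.013]
```

arm_command(rows="1 0 0 0 0 0 -2; 1 0 0 0 0 0 0; 1 0 0 0 0 0 0")

```text
time_s: 29.3
position: [0.5474, 0.0061, 0.1151]
tool_rot: [[-0.324, 0.946, 0.0], [0.946, 0.324, -0.0], [-0.0, 0.0, -1.0]]
ft_force: [-1.0, 0.7, 5.0]
grip_width: 0.0112
```

```bash
python3 -c "
from h import *
go(547.3,6.4,114,106.6);aft(4)"
```

```text
t 29.3 p [547.4   6.1 115.1] yaw 108.88 tilt [-5.e-04  2.e-04 -1.e+00] rz 2.28 then dxyz 0.3 0.0 1.1 w 0.0112
R20 -0.0004 F [ 1.15 -1.15 -5.26] M [0.158 0.239 0.021] sd [0.026 0.013 0.023]
```

arm_command(rows="1 0 0 0 0 0 -2; 1 0 0 0 0 0 0; 1 0 0 0 0 0 0")

```text
time_s: 29.75
position: [0.5475, 0.006, 0.1151]
tool_rot: [[-0.356, 0.935, 0.001], [0.935, 0.356, -0.001], [-0.001, 0.0, -1.0]]
ft_force: [-0.6, 0.2, 5.3]
grip_width: 0.0109
```

```bash
python3 -c "
from h import *
go(547.3,6.4,114,106.6);aft(4)
im=eyes.get_image('scene');a=im[170:330,160:400,::-1]
cv2.imwrite('pics/s5.png',cv2.resize(a,None,fx=3.2,fy=3.2,interpolation=cv2.INTER_CUBIC))"
```

```text
t 29.75 p [547.5   6.  115.1] yaw 110.84 tilt [-7.e-04  5.e-04 -1.e+00] rz 4.24 then dxyz 0.4 -0.1 1.1 w 0.0109
R20 -0.0007 F [ 0.22 -0.85 -5.35] M [0.111 0.129 0.08 ] sd [0.022 0.031 0.051]
```

View pics/s5.png

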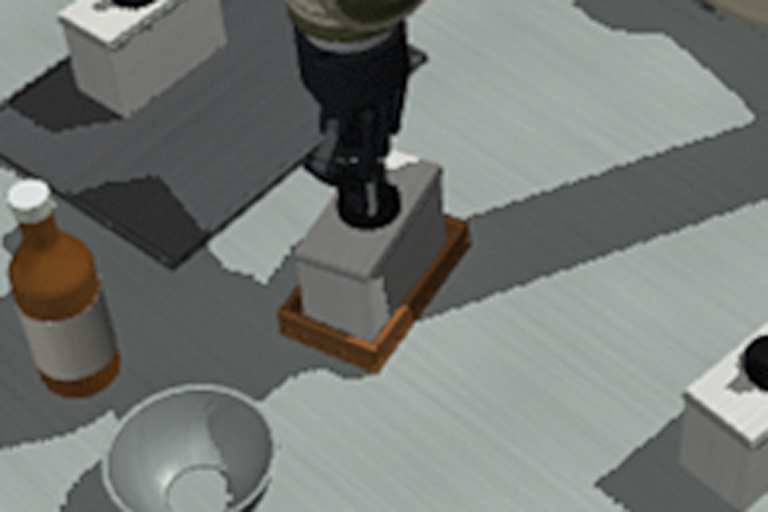

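arm_command(rows="0.8 0 0 0 0 0 0; 0 0 0 0 0 0 0; 0 0 0 0 0 0 0; 0 0 0 0 0 0 0; 0 0 0 -10 0 0 0")

```text
time_s: 30.42
position: [0.5464, 0.0064, 0.1235]
tool_rot: [[-0.357, 0.934, -0.004], [0.934, 0.357, 0.001], [0.002, -0.003, -1.0]]
ft_force: [-1.1, 0.7, -0.3]
grip_width: 0.0648
```

arm_command(rows="0 0 0 -20 0 0 0; 0 0 0 -35 0 0 0; 0 0 0 -35 0 0 0; 0 0 0 0 0 0 0; 0 0 0 0 0 0 0")

```text
time_s: 30.83
position: [0.5478, 0.0062, 0.2172]
tool_rot: [[-0.357, 0.934, 0.005], [0.934, 0.357, -0.001], [-0.003, 0.004, -1.0]]
ft_force: [0.1, 0.4, -0.3]
grip_width: 0.0853
```

```bash
python3 -c "
from h import *
go(460.2,316.1,190,176.6)
im=eyes.get_image('scene');a=im[170:330,160:400,::-1];a=cv2.resize(a,None,fx=2.5,fy=2.5,interpolation=cv2.INTER_CUBIC)
b=eyes.get_image('top')[210:310,130:350,::-1];b=cv2.resize(b,(600,273))[:200]
a=a[:400,:600]
cv2.imwrite('pics/s6.png',np.vstack([a,b]))"
```

```text
t 30.8333 p [547.8   6.2 217.2] yaw 110.91 tilt [-0.0026  0.004  -1.    ] rz -65.69 then dxyz 105.9 304.1 27.2 w 0.0853
```

View pics/s6.png

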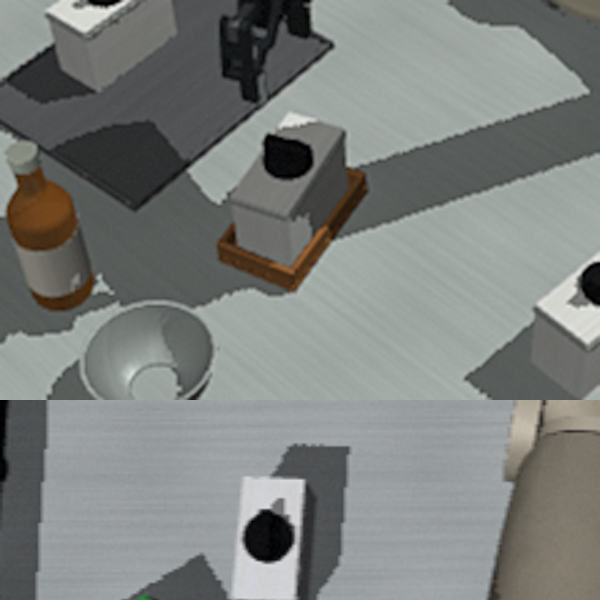

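arm_command(rows="0 0 0 0 0 0 -6.6; 0 0 0 0 0 0 -6.6; 0 0 0 0 0 0 -6.6; 0 0 0 0 0 0 -6.6; 0 0 0 0 0 0 -6.6")

```text
time_s: 31.35
position: [0.5468, 0.0064, 0.2135]
tool_rot: [[-0.811, 0.584, -0.003], [0.584, 0.811, 0.001], [0.003, -0.001, -1.0]]
ft_force: [-0.4, 0.5, -0.2]
grip_width: 0.0852
```

arm_command(rows="0 0 0 0 0 0 -6.6; 0 0 0 0 0 0 -6.6; 0 0 0 0 0 0 -6.6; 0 0 0 0 0 0 -6.6; 0 0 0 0 0 0 -6.4")

```text
time_s: 31.77
position: [0.5468, 0.0064, 0.2134]
tool_rot: [[-0.999, 0.052, -0.003], [0.052, 0.999, 0.001], [0.003, 0.0, -1.0]]
ft_force: [0.4, -0.1, 0.8]
grip_width: 0.0857
```

arm_command(rows="0 8 24 0 0 0 0; 0 12 35 5 0 0 0; 0 12 35 5 0 0 0; 0 12 35 5 0 0 0; 0 12 35 5 0 0 0")

```text
time_s: 32.18
position: [0.4995, 0.1746, 0.1934]
tool_rot: [[-0.998, 0.058, -0.003], [0.058, 0.998, -0.0], [0.003, -0.0, -1.0]]
ft_force: [1.1, 0.9, 0.9]
grip_width: 0.0856
```

arm_command(rows="0 12 35 0 0 0 0; 0 12 35 0 0 0 0; 0 12 35 0 0 0 0; 0 8 24 0 0 0 0; 0 5 12 0 0 0 0")

```text
time_s: 32.6
position: [0.4583, 0.3193, 0.1935]
tool_rot: [[-0.999, 0.055, -0.003], [0.055, 0.999, -0.001], [0.002, -0.001, -1.0]]
ft_force: [-0.7, -0.5, 0.0]
grip_width: 0.0855
```

arm_command(rows="0 0 0 0 0 0 0; 0 0 0 0 0 0 0; 0 0 0 0 0 0 0")

```text
time_s: 32.85
position: [0.4602, 0.3157, 0.1943]
tool_rot: [[-0.998, 0.058, -0.001], [0.058, 0.998, -0.001], [0.001, -0.001, -1.0]]
ft_force: [-0.2, -0.8, 0.1]
grip_width: 0.0855
```

```bash
python3 -c "
from h import *
go(460.2,316.1,66,176.6)"
```

```text
t 32.85 p [460.2 315.7 194.3] yaw 176.65 tilt [ 8.e-04 -8.e-04 -1.e+00] rz 0.05 then dxyz 0.1 0.4 128.3 w 0.0855
```

Aligned. Grasp, lift, tilt test as before.

arm_command(rows="0 0 0 20 0 0 0; 0 0 0 35 0 0 0; 0 0 0 35 0 0 0; 0 0 0 25 0 0 0; 0 0 0 12 0 0 0", squeeze=60)

```text
time_s: 33.27
position: [0.4592, 0.3147, 0.0645]
tool_rot: [[-0.998, 0.06, -0.005], [0.06, 0.998, -0.002], [0.005, -0.003, -1.0]]
ft_force: [0.5, 0.2, 0.1]
grip_width: 0.0857
```

arm_command(rows="0 0 0 0 0 0 0; 0 0 0 0 0 0 0; 1 0 0 0 0 0 0; 1 0 0 0 0 0 0; 1 0 0 0 0 0 0")

```text
time_s: 33.68
position: [0.4607, 0.3166, 0.0694]
tool_rot: [[-0.998, 0.057, 0.003], [0.057, 0.998, 0.0], [-0.003, 0.001, -1.0]]
ft_force: [1.7, -3.9, 5.5]
grip_width: 0.0593
```

arm_command(rows="1 0 0 0 0 0 0; 1 0 0 0 0 0 0; 1 0 0 0 0 0 0; 1 0 0 0 0 0 0; 1 0 0 0 0 0 0", squeeze=90)

```text
time_s: 34.1
position: [0.4606, 0.3167, 0.0695]
tool_rot: [[-0.998, 0.057, 0.003], [0.057, 0.998, 0.0], [-0.003, 0.001, -1.0]]
ft_force: [-0.9, -3.4, 6.7]
grip_width: 0.0587
```

arm_command(rows="1 0 0 -8 0 0 0; 1 0 0 -12 0 0 0; 1 0 0 -12 0 0 0; 1 0 0 -8 0 0 0; 1 0 0 0 0 0 0")

```text
time_s: 34.52
position: [0.4606, 0.3172, 0.1099]
tool_rot: [[-0.998, 0.057, 0.003], [0.057, 0.998, 0.001], [-0.003, 0.002, -1.0]]
ft_force: [-0.2, -0.2, -2.7]
grip_width: 0.0585
```

arm_command(rows="1 0 0 0 0 -5 0; 1 0 0 0 0 -5 0; 1 0 0 0 0 -4 0; 1 0 0 0 0 0 0; 1 0 0 0 0 0 0")

```text
time_s: 34.93
position: [0.4592, 0.3169, 0.1076]
tool_rot: [[-0.969, 0.057, 0.239], [0.055, 0.998, -0.014], [-0.239, -0.0, -0.971]]
ft_force: [1.1, 0.8, -2.0]
grip_width: 0.0587
```

arm_command(rows="1 0 0 0 0 0 0; 1 0 0 0 0 0 0; 1 0 0 0 0 0 0; 1 0 0 0 0 0 0; 1 0 0 0 0 0 0")

```text
time_s: 35.35
position: [0.4602, 0.3167, 0.1078]
tool_rot: [[-0.969, 0.058, 0.241], [0.056, 0.998, -0.014], [-0.242, -0.0, -0.97]]
ft_force: [-0.2, 0.1, -2.5]
grip_width: 0.0589
```

```bash
python3 -c "
from h import *
aft(5)"
```

```text
R20 -0.2418 F [ 0.26 -0.09  2.49] M [-0.003  0.249  0.018] sd [0.035 0.025 0.017]
```

arm_command(rows="1 0 0 0 0 4 0; 1 0 0 0 0 4 0; 1 0 0 0 0 4 0; 1 0 0 0 0 0 0; 1 0 0 0 0 0 0")

```text
time_s: 36.02
position: [0.4604, 0.3166, 0.1076]
tool_rot: [[-0.998, 0.058, 0.037], [0.058, 0.998, -0.002], [-0.037, -0.0, -0.999]]
ft_force: [0.2, 0.0, -2.8]
grip_width: 0.0589
```

```bash
python3 -c "
from h import *
aft()"
```

```text
R20 -0.0354 F [0.28 0.08 2.36] M [0.022 0.027 0.007] sd [0.018 0.021 0.037]
```

arm_command(rows="1 0 0 0 0 5 0; 1 0 0 0 0 5 0; 1 0 0 0 0 6 0; 1 0 0 0 0 0 0; 1 0 0 0 0 0 0")

```text
time_s: 36.83
position: [0.4605, 0.3166, 0.1072]
tool_rot: [[-0.969, 0.058, -0.239], [0.057, 0.998, 0.014], [0.24, -0.0, -0.971]]
ft_force: [-0.6, 1.1, -1.8]
grip_width: 0.0587
```

arm_command(rows="1 0 0 0 0 0 0; 1 0 0 0 0 0 0; 1 0 0 0 0 -4 0; 1 0 0 0 0 -4 0; 1 0 0 0 0 -4 0")

```text
time_s: 37.25
position: [0.4596, 0.317, 0.1083]
tool_rot: [[-0.998, 0.057, -0.03], [0.057, 0.998, 0.002], [0.03, 0.001, -1.0]]
ft_force: [0.1, 0.2, -2.9]
grip_width: 0.0588
```

arm_command(rows="1 0 0 0 0 0 0; 1 0 0 0 0 0 0; 1 0 0 0 0 0 0")

```text
time_s: 37.5
position: [0.4599, 0.317, 0.1081]
tool_rot: [[-0.998, 0.057, -0.036], [0.057, 0.998, 0.002], [0.036, 0.0, -0.999]]
ft_force: [0.4, -0.3, -2.8]
grip_width: 0.0587
```

```bash
python3 -c "
from h import *
aft();go(444.7,163.1,63,184.6)"
```

```text
R20 0.0354 F [-0.16 -0.14  2.9 ] M [-0.014 -0.043  0.01 ] sd [0.027 0.024 0.018]
t 37.9 p [460.1 316.7 107.7] yaw 176.7 tilt [ 3.530e-02 -1.000e-04 -9.994e-01] rz -7.9 then dxyz 27.6 -151.9 44.7 w 0.0587
```

arm_command(rows="1 0 0 0 0 -2 0; 1 0 0 -20 0 0 0; 1 0 0 -35 0 0 0; 1 0 0 -35 0 0 0; 1 0 0 -17 0 0 0")

```text
time_s: 38.32
position: [0.4608, 0.3172, 0.219]
tool_rot: [[-0.998, 0.057, 0.005], [0.057, 0.998, 0.002], [-0.005, 0.002, -1.0]]
ft_force: [0.8, 0.6, -2.4]
grip_width: 0.0587
```

arm_command(rows="1 0 0 0 0 0 -4; 1 0 0 0 0 0 -4; 1 0 0 0 0 0 0; 1 0 0 0 0 0 0")

```text
time_s: 38.65
position: [0.4598, 0.3168, 0.2146]
tool_rot: [[-0.997, -0.08, -0.001], [-0.08, 0.997, -0.0], [0.001, -0.0, -1.0]]
ft_force: [0.2, 0.5, -2.6]
grip_width: 0.0583
```

```bash
python3 -c "
from h import *
go(494.5,-201.5,74.5,184.64)"
```

```text
t 38.65 p [459.8 316.8 214.6] yaw -175.4 tilt [ 6.e-04 -2.e-04 -1.e+00] rz -0.04 then dxyz 7.4 -519.4 140.1 w 0.0583
```

arm_command(rows="1 0.5 -25 0 0 0 0; 1 0.5 -33 0 0 0 0; 1 0.5 -33 0 0 0 0; 1 0.5 -33 0 0 0 0; 1 0.5 -33 0 0 0 0")

```text
time_s: 39.07
position: [0.4701, 0.1588, 0.2146]
tool_rot: [[-0.997, -0.08, -0.001], [-0.08, 0.997, 0.0], [0.001, 0.0, -1.0]]
ft_force: [1.0, 0.5, -2.8]
grip_width: 0.059
```

arm_command(rows="1 0.5 -33 0 0 0 0; 1 0.5 -33 0 0 0 0; 1 0.5 -33 0 0 0 0; 1 0.5 -33 0 0 0 0; 1 0.5 -33 0 0 0 0")

```text
time_s: 39.48
position: [0.4812, -0.0061, 0.2147]
tool_rot: [[-0.997, -0.08, -0.0], [-0.08, 0.997, 0.0], [0.0, 0.0, -1.0]]
ft_force: [0.4, 0.3, -1.9]
grip_width: 0.0584
```

arm_command(rows="1 0.5 -33 0 0 0 0; 1 0.5 -33 0 0 0 0; 1 0.5 -33 0 0 0 0; 1 0.5 -33 0 0 0 0; 1 0.5 -33 0 0 0 0")

```text
time_s: 39.9
position: [0.4922, -0.1708, 0.2146]
tool_rot: [[-0.997, -0.08, -0.0], [-0.08, 0.997, 0.0], [0.0, 0.0, -1.0]]
ft_force: [-0.3, 0.3, -2.1]
grip_width: 0.0589
```

arm_command(rows="1 0 -20 0 0 0 0; 1 0 -12 0 0 0 0; 1 0 0 20 0 0 0; 1 0 0 30 0 0 0; 1 0 0 30 0 0 0")

```text
time_s: 40.32
position: [0.4953, -0.2008, 0.1343]
tool_rot: [[-0.997, -0.081, 0.002], [-0.081, 0.997, -0.001], [-0.001, -0.001, -1.0]]
ft_force: [-0.2, 0.2, -3.5]
grip_width: 0.0585
```

arm_command(rows="1 0 0 20 0 0 0; 1 0 0 10 0 0 0; 1 0 0 0 0 0 0; 1 0 0 0 0 0 0")

```text
time_s: 40.65
position: [0.4955, -0.2009, 0.1054]
tool_rot: [[-0.997, -0.082, 0.0], [-0.082, 0.997, -0.0], [-0.0, -0.0, -1.0]]
ft_force: [0.1, -0.5, -1.7]
grip_width: 0.0588
```

```bash
python3 -c "
from h import *
go(494.5,-201.5,74.5,184.64);ft()
im=eyes.get_image('scene');a=im[100:340,120:440,::-1]
cv2.imwrite('pics/s7.png',cv2.resize(a,None,fx=2.3,fy=2.3,interpolation=cv2.INTER_CUBIC))"
```

```text
t 40.65 p [ 495.5 -200.9  105.4] yaw -175.29 tilt [-3.e-04 -2.e-04 -1.e+00] rz 0.07 then dxyz 1.0 -0.5 30.9 w 0.0588
40.65 [ 0.11 -0.54 -1.73] M tool [-0.011 -0.029  0.004] F tool [-0.06 -0.55  1.73]
```

View pics/s7.png

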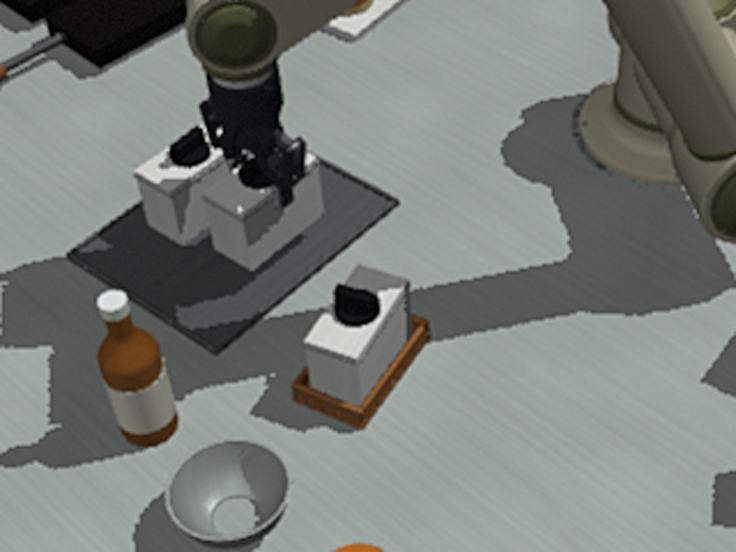

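```bash
python3 -c "
from h import *
a=np.radians(4.6);X=np.array([np.cos(a),np.sin(a)]);Y=np.array([-X[1],X[0]])
c=np.array([504.4,-321])
for sx in(1,-1):
  for sy in (1,-1):
    b=c+60*sx*X+30*sy*Y
    f=lambda q,z:((proj('scene',[*(q/1000),z])[0]-[120,100])*2.3).round(0)
    print(sx,sy,'bottom',f(b,.005),'top',f(b,.09))
im=eyes.get_image('scene')[140:230,160:290,::-1]
cv2.imwrite('pics/s8.png',cv2.resize(im,None,fx=6,fy=6,interpolation=cv2.INTER_CUBIC))"
```

```text
1 1 bottom [182. 246.] top [170. 192.]
1 -1 bottom [148. 225.] top [134. 171.]
-1 1 bottom [254. 192.] top [245. 138.]
-1 -1 bottom [220. 173.] top [209. 119.]
```

View pics/s8.png

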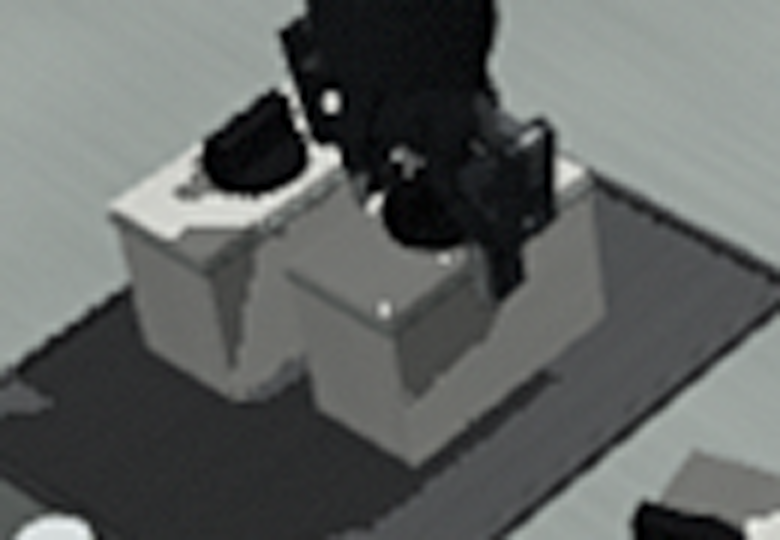

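arm_command(rows="1 0 0 10 0 0 0; 1 0 0 10 0 0 0; 1 0 0 6 0 0 0; 1 0 0 0 0 0 0; 1 0 0 0 0 0 0")

```text
time_s: 41.17
position: [0.495, -0.2009, 0.0784]
tool_rot: [[-0.997, -0.082, -0.001], [-0.082, 0.997, 0.001], [0.001, 0.001, -1.0]]
ft_force: [0.3, -0.4, -2.2]
grip_width: 0.0586
```

arm_command(rows="1 0 0 3 0 0 0; 1 0 0 2 0 0 0; 1 0 0 0 0 0 0; 1 0 0 0 0 0 0")

```text
time_s: 41.5
position: [0.4953, -0.2012, 0.0746]
tool_rot: [[-0.997, -0.082, 0.001], [-0.082, 0.997, -0.001], [-0.001, -0.001, -1.0]]
ft_force: [-2.3, -0.0, 5.2]
grip_width: 0.0587
```

```bash
python3 -c "
from h import *
go(494.5,-201.5,74.5,184.64);ft()
f=lambda q,z:((proj('scene',[*(q/1000),z])[0]-[160,140])*6).round(0)
for d in (4.6,9,50,96):
  a=np.radians(d);X=np.array([np.cos(a),np.sin(a)]);c=np.array([504.4,-321])
  print(d,f(c+23*X,.116),f(c-23*X,.116),'disc',f(c,.092))
"
```

```text
t 41.5 p [ 495.3 -201.2   74.6] yaw -175.29 tilt [-8.e-04 -8.e-04 -1.e+00] rz 0.07 then dxyz 0.8 -0.2 0.1 w 0.0587
41.5 [-2.26 -0.03  5.16] M tool [-0.315  0.299 -0.014] F tool [ 2.25  0.15 -5.16]
4.6 [207. 143.] [284.  91.] disc [255. 159.]
9 [210. 145.] [281.  89.] disc [255. 159.]
50 [245. 150.] [247.  84.] disc [255. 159.]
96 [283. 136.] [209.  97.] disc [255. 159.]
```

arm_command(rows="0.6 0 0 0 0 0 0; 0 0 0 0 0 0 0; 0 0 0 0 0 0 0; 0 0 0 0 0 0 0; 0 0 0 -10 0 0 0")

```text
time_s: 41.92
position: [0.4945, -0.2006, 0.0827]
tool_rot: [[-0.997, -0.082, -0.003], [-0.082, 0.997, 0.002], [0.002, 0.002, -1.0]]
ft_force: [-0.4, -0.1, 0.6]
grip_width: 0.0853
```

arm_command(rows="0 0 0 -25 0 0 0; 0 0 0 -35 0 0 0; 0 0 0 -40 0 0 0; 0 0 0 -40 0 0 0; 0 0 0 -30 0 0 0")

```text
time_s: 42.33
position: [0.4952, -0.201, 0.2581]
tool_rot: [[-0.997, -0.082, 0.003], [-0.082, 0.997, -0.002], [-0.003, -0.003, -1.0]]
ft_force: [1.3, -0.3, 0.1]
grip_width: 0.0855
```

arm_command(rows="0 20 30 0 0 0 0; 0 20 35 0 0 0 0; 0 20 35 0 0 0 0; 0 20 35 0 0 0 0; 0 20 35 0 0 0 0")

```text
time_s: 42.75
position: [0.38, -0.0385, 0.2544]
tool_rot: [[-0.997, -0.082, 0.001], [-0.082, 0.997, -0.0], [-0.001, -0.0, -1.0]]
ft_force: [-0.0, -0.2, 0.2]
grip_width: 0.0854
```

arm_command(rows="0 0 35 0 0 0 0; 0 0 35 0 0 0 0; 0 0 35 0 0 0 0; 0 0 35 0 0 0 0; 0 0 30 0 0 0 0")

```text
time_s: 43.17
position: [0.3667, 0.1316, 0.2547]
tool_rot: [[-0.997, -0.083, 0.001], [-0.083, 0.997, 0.0], [-0.001, 0.0, -1.0]]
ft_force: [0.1, -0.5, -0.1]
grip_width: 0.0854
```

arm_command(rows="0 0 0 0 0 0 0; 0 0 0 0 0 0 0; 0 0 0 0 0 0 0; 0 0 0 0 0 0 0; 0 0 0 0 0 0 0")

```text
time_s: 43.58
position: [0.3677, 0.1287, 0.2539]
tool_rot: [[-0.997, -0.08, 0.0], [-0.08, 0.997, -0.0], [-0.0, -0.0, -1.0]]
ft_force: [0.2, 0.2, 0.4]
grip_width: 0.0856
```

```bash
python3 -c "
from h import *
go(0,0,0,0)
f=lambda q,z:((proj('scene',[*(q/1000),z])[0]-[155,130])*4).round(0)
for d in (14.9,80,90,100,106.6,110.8):
  a=np.radians(d);X=np.array([np.cos(a),np.sin(a)]);c=np.array([547.4,6.2])
  print(d,f(c+23*X,.118),f(c-23*X,.118))
im=eyes.get_image('scene')[130:280,155:355,::-1]
cv2.imwrite('pics/s9.png',cv2.resize(im,None,fx=4,fy=4,interpolation=cv2.INTER_CUBIC))"
```

```text
t 43.5833 p [367.7 128.7 253.9] yaw -175.39 tilt [-0.e+00 -1.e-04 -1.e+00] rz -175.39 then dxyz -367.7 128.7 253.9 w 0.0856
14.9 [458. 414.] [499. 363.]
80 [501. 411.] [457. 366.]
90 [506. 408.] [452. 370.]
100 [511. 404.] [447. 373.]
106.6 [513. 401.] [445. 376.]
110.8 [515. 399.] [443. 378.]
```

View pics/s9.png

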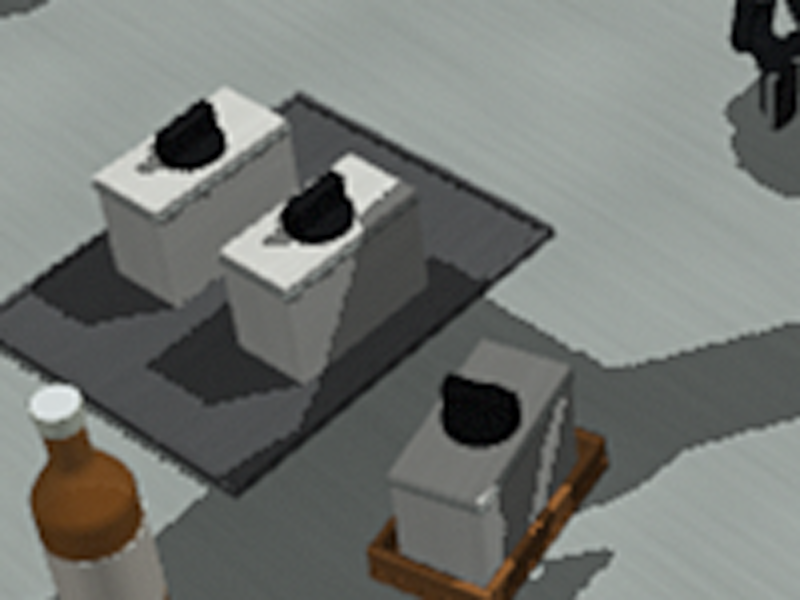

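```bash
python3 -c "
from h import *
P=ray('scene',np.array([(390,477),(484,506),(575,366),(488,340)])/4+[154.6,129.6],.092)[:,:2]*1000
print(P.round(0),P.mean(0).round(1))
for i,j in((3,0),(2,1)): d=P[j]-P[i];print(np.degrees(np.arctan2(d[1],d[0])).round(1),np.linalg.norm(d).round(0))
for i,j in((0,1),(3,2)): d=P[j]-P[i];print(np.degrees(np.arctan2(d[1],d[0])).round(1)-90,np.linalg.norm(d).round(0))
t=eyes.get_image('top');cv2.imwrite('pics/tf.png',cv2.resize(t[120:330,130:510,::-1],None,fx=2.1,fy=2.1))
"
```

```text
[[615.  -2.]
 [594.  55.]
 [479.  14.]
 [499. -41.]] [546.5   6.7]
18.7 123.0
19.5 122.0
20.599999999999994 60.0
19.700000000000003 59.0
```

View pics/tf.png

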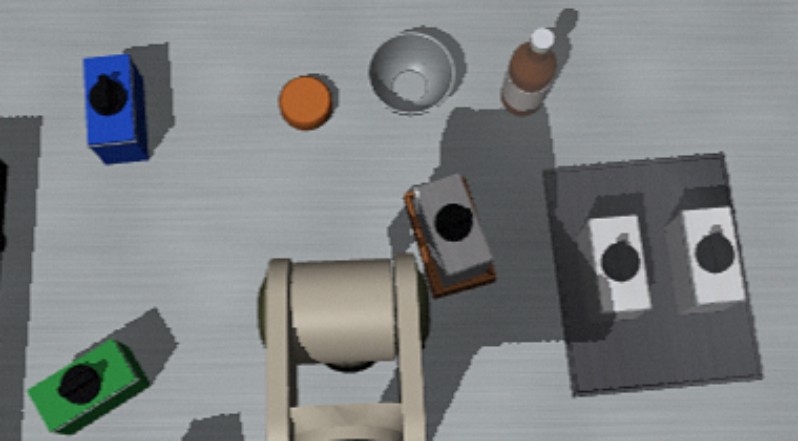

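```bash
python3 -c "
from h import *
print(env.close_job())"
```

```text
the job is handed in; nothing more can be done
None
```

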